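# Load the T-bracket into the weld jig

## Task

Get the bare-steel T-bracket into the blue weld jig ready for tacking. First lift the square-tube offcut out of the jig and put it in the red scrap tray. Then hook the bracket's yellow tongue under the jig's yellow keeper with the other end held up, let go so that it rests tilted on the red spring catch, and press the raised end down until the plate lies flat and the catch snaps over its edge; do not knock the other things about.

Things in the scene. Friction and masses are not known exactly. Their poses are not given: they have to be found in the camera images.
- jig: Fixed blue weld jig, base 235 x 125 x 12 mm; origin at centre of underside, z up, x from keeper end to catch end. Nest floor z = 12. Side guides at |y| > 42.5, 7 mm high, sloped lead-ins to 14 mm above floor. Front blocks: faces x = 63, 20 mm above floor. Seated bracket's origin: jig x = 0, y = 0, z = 12 (play 2 to 3 mm each way), same yaw
- keeper_mouth (a point): Mouth of the keeper, at jig x = -64, y = 0, z = 19 mm, axes as the jig's. The yellow lip's edge lies here; its underside is 14 mm, its top 20 mm above the nest floor. End wall face at jig x = -82. Steel cheeks under the lip at |y| > 29, faces at x = -63: only the tongue goes under, moving along jig -x
- catch (a joint): Red spring catch, 44 mm wide, slides along jig +x (m): 0 sprung out, 0.012 fully back. Nose at jig x = 54, underside 8 mm above nest floor, sloping up 63 degrees to x = 63.5, top 27 mm above floor. Spring 6 N + 0.4 N/mm, strongly damped. A bracket laid gently on the slope rests tilted 5 to 9 degrees; pressed slowly with about 8 to 18 N it passes and the catch springs out over it
- bracket: Bare steel T-bracket to load, 0.62 kg, starts flat. Plate 120 (x) x 80 (y) x 6 mm; yellow tongue 50 wide, 6 thick, reaches 20 mm beyond the -x end (to x = -80). Upright web along the middle, 8 mm thick (y), x from -45 to 45, top at z = 56: grip it across y. Origin at the centre of the plate's underside, x from tongue to plain end, z up
- tongue_tip (a point): Middle of the lower edge of the end of the bracket's tongue: bracket x = -80, y = 0, z = 0 mm; axes as the bracket's
- press_point (a point): On the top edge of the bracket's web near the plain end: bracket x = 35, y = 0, z = 56 mm; press here with closed fingers
- offcut: Aluminium-coloured square-tube offcut lying in the jig's nest, 80 (x) x 40 x 40 mm, hollow along x, 0.26 kg; origin at its centre, x along the tube
- tray: Red open scrap tray, fixed, 190 (x) x 150 (y) x 50 mm high, wall 4 mm; origin at the centre of its underside, z up
- standing_tube: Bystander: dark square tube standing on end, 60 x 60 mm, 120 mm tall, beyond the plain end of the bracket; origin at its foot
- spray_can: Bystander: pale white-and-silver can, standing, 54 mm across, 170 mm tall, beyond the catch end of the jig; origin at its foot
- green_bracket: Bystander: green painted bracket without a tongue, plate 140 x 80 mm, 56 mm tall; the wrong part, leave it; origin at the centre of its underside
- hammer: Bystander: hammer 280 mm long, lying
- tape: Bystander: yellow tape measure 75 x 42 x 68 mm; origin at the centre of its underside
- wrench: Bystander: wrench 200 mm long, lying
There are look-alikes about, which are no part of the job. Leave any purple look-alike of the bracket alone.

How it is judged:
On the way, in this order (a step that is already met when the one before it is completed fails the run):
1. the offcut lies in the scrap tray, let go (x of offcut in the frame of tray between -0.09 and 0.09 m and y of offcut in the frame of tray between -0.07 and 0.07 m and z of offcut in the frame of tray below 0.06 m and contact force between the fingers and offcut below 0.1 N), for 0.2 s.
2. the bracket's tongue is under the keeper's lip and the bracket rests in the jig tilted up by more than 3 degrees, let go (x of tongue_tip in the frame of jig between -0.087 and -0.067 m and z of tongue_tip in the frame of jig below 0.024 m and angle between the z axis of bracket and the z axis of jig, either way round above 0.052 rad and contact force between the fingers and bracket below 0.1 N and linear speed of bracket below 0.02 m/s), for 0.2 s.
At the end, for the whole second after the job is handed in: The bracket lies flat in the jig's nest (within 3 mm of the floor and 0.03 rad), its tongue at least 3 mm under the keeper's lip, within 6 mm of the middle, with the catch sprung out over its edge (joint below 3 mm); the offcut lies inside the scrap tray; both at rest (x of tongue_tip in the frame of jig below -0.067 m and z of bracket in the frame of jig below 0.015 m and y of bracket in the frame of jig between -0.006 and 0.006 m and angle between the z axis of bracket and the z axis of jig, either way round below 0.03 rad and value of joint catch below 0.003 m and linear speed of each of bracket, offcut below 0.01 m/s and x of offcut in the frame of tray between -0.09 and 0.09 m and y of offcut in the frame of tray between -0.07 and 0.07 m and z of offcut in the frame of tray below 0.06 m); the robot touches nothing.
It fails at once if a bystander is knocked (moved more than 30 mm) (distance of any of standing_tube, spray_can, green_bracket, hammer, tape, wrench from where it was at the start of the episode above 0.03 m).
It also fails if it takes over 72 s, if anything falls off the work surface, if the arm or the gripper's body presses on something with over 40 N, if the wrist force passes 120 N, or if a joint passes its speed limit or range.

## Robot

A 6-joint arm with a two-finger parallel gripper is mounted at the origin on the work surface. World frame = base frame: x ahead of the robot, y to its left, z up, the work surface at z = 0. Lengths are in m, angles in rad, forces in N, time in s.
With the tool pointing down it reaches from about 0.35 to 0.85 m from the base axis. Payload 8.1 kg.
Tool frame: the origin (TCP) lies midway between the tips of the shut fingers; the grasp point (between the pads) lies 19 mm behind it; z points along the fingers, y is the direction in which the jaws open and shut (so a half turn about z gives the same grasp; the last joint's range is limited). The gripper opens to 93 mm and grips with 3 to 60 N. Pads are 15 mm wide; open, the fingers measure 128 mm over their backs; the gripper's body (75 mm by 188 mm) begins 65 mm behind the grasp point.
Start: joints at [1.025, 0.13, 1.488, -0, 1.523, -0.085], TCP at [0.267, 0.537, 0.219] pointing down, gripper open.
Joint ranges: [-2.96, 2.96], [-0.89, 2.26], [0.02, 2.5], [-1.34, 4.48], [0, 2.73], [-2.66, 2.66]. Speed limits (rad/s): [2.39, 2.39, 2.79, 3.14, 3.14, 3.14].

## Interface

Orientations are given as a rotation vector (axis times angle).
In Python, from plant import robot, optics, ticket gives the robot as it stands.
- The arm moves only by the tool send_rows, never from a script. Its argument "targets" is a list of rows, each a list of 3 entries, a list of its own where there are three numbers: the opening, from -1 (shut) to 1 (fully open), then the shift along the tool's x, y, z in mm, then the turn about the tool's z in rad. A call has 1 to 12 rows; each row shifts and turns the commanded pose from where the row before left it, along the tool's axes as they then stand; what a row does not reach is not made up. A row lasts 1/10 s, in which the tool goes at most 50 mm and 8.59 degrees, less where a joint would pass 70% of its speed; a pose out of reach is approached as far as the arm can. A call with a gripper value outside its range is refused whole. The fingers move at their own pace and stop on an object; "newtons" is the grip in N (left out, the last holds). Time passes only in rows, so rows that do not move let the fingers close. It gives the time, the measured TCP pose, the force and the opening at its end, in the units of the state.
- robot.read_state(): the state, without advancing time (a new reading comes with each control period).
- optics.read_camera(name): name is "side" or "top"; returns a dict with "color" (420x560x3 uint8, red, green, blue), "K" (3x3 intrinsics, pixels), "position" and "orientation" of the camera in the world. Camera axes: x right, y up, looking along -z (the intrinsics and any distortion apply to the point x, -y, -z); pixel columns grow to the right and rows downward; lengths in m; the calibration is good to about 2 mm. A picture is of the moment at which its call begins. There is no depth.
- ticket.close_job(): hands the job in, once; it reports no verdict.
Trained networks look in the newest picture that a camera, given by its name, has taken for a name from the list of things; names that differ only in an ending like _2 or _b are one class to them, and where a whole thing is asked for, a point or a joint stands for the part that bears it (a point fixed in the world has none). Each returns a list of dicts, best first, with "confidence" (0 to 1); they miss things now and then, are a little off and sometimes report something else, mostly with a low value. They report only what shows in the picture. A call takes as long as a camera call. They do not tell look-alikes from the thing itself.
- optics.cut_out(camera, name): "region" (420x560 bool, what is visible of it) and "point" ([column, row] in pixels, amid what is visible of it).
The state is a dict: "t": time; "q": joint angles; "dq": joint speeds; "joint_torque": joint torques, N m; "tool_pos": TCP position; "orientation": TCP orientation; "force": force on the tool from outside, world axes, zero at the start; "wrist_torque": the same for the moment, N m; "opening": finger opening in m.
Only numpy, scipy, OpenCV 4.12 (cv2) and the standard library are available. Lean on these libraries where they do the work, as an engineer would, in place of code of your own. Each camera call takes 0.05 s, during which the arm holds its last target.

## Working session

There is one attempt and no reset: what is moved stays moved. The work goes in short steps, Python scripts to look and compute and a tool call to move; the robot and the scene stay as the last step left them, time stands still between calls to the robot, and variables do not carry over. Pictures are saved under pics/ and viewed, and the job is handed in when it is done.

Besides the shell and the picture viewer there is one more tool, called after "Request:" by a JSON object that holds its "method" and its "body". send_rows: Moves the arm, as the interface text tells. Its arguments: {"type":"object","properties":{"targets":{"type":"array","items":{"type":"array"}},"newtons":{"type":"number"}},"required":["targets"]}

```bash
mkdir -p pics; ls; python3 - <<'E'
from plant import robot, optics, ticket
import cv2
s=robot.read_state(); print({k:(v if not hasattr(v,'round') else v) for k,v in s.items()})
for n in("top","side"):
    r=optics.read_camera(n); cv2.imwrite(f"pics/{n}0.png",r["color"][...,::-1]); print(n,r["K"],r["position"],r["orientation"],[k for k in r])
E
```

```text
pics
{'t': 0.0, 'q': array([ 1.02463098e+00,  1.31156660e-01,  1.48930613e+00, -3.35768121e-05,
        1.52307750e+00, -8.54191655e-02]), 'dq': array([-0.00053502,  0.00212659,  0.00021754,  0.00010018, -0.0005647 ,
       -0.00059622]), 'joint_torque': array([-1.85096367e-03, -5.59840214e+01, -4.91760886e+01,  7.66839506e-02,
        3.58412240e-02, -1.34229167e-04]), 'tool_pos': array([0.26645112, 0.53690447, 0.21757546]), 'orientation': array([-7.17220053e-01, -3.05803717e+00,  2.92387502e-03]), 'force': array([-0.06745499, -0.22127416, -0.51636093]), 'wrist_torque': array([-0.10105498,  0.01229234,  0.01857799]), 'opening': 0.09276930987186603}
top [[425.39933233   0.         277.77426615]
 [  0.         425.39933233 211.37751649]
 [  0.           0.           1.        ]] [0.39973858 0.00703962 1.45527652] [ 0.08162021 -0.06604017 -1.55974154] ['color', 'K', 'position', 'orientation']
side [[429.56313354   0.         283.53920719]
 [  0.         429.56313354 210.03098508]
 [  0.           0.           1.        ]] [ 0.27139208 -1.15372477  1.17838205] [ 0.80438702 -0.07764134 -0.19703582] ['color', 'K', 'position', 'orientation']
```

View pics/top0.png

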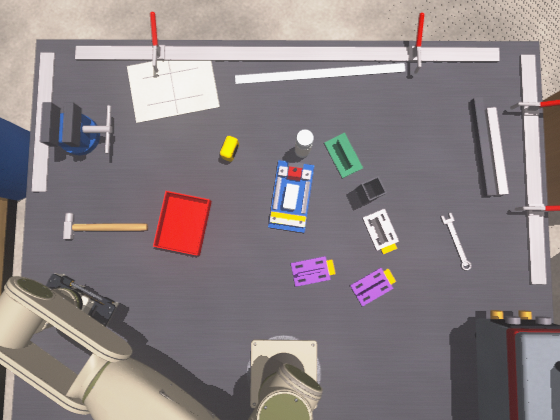

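View pics/side0.png

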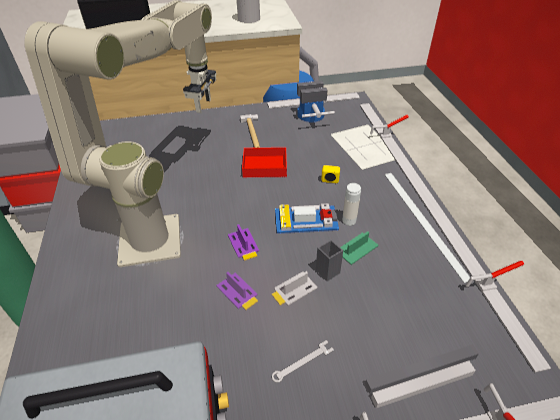

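```bash
cat > h.py <<'E'
import numpy as np, cv2
from scipy.spatial.transform import Rotation as R
from scipy.optimize import minimize
def cam(r): return (r["K"],np.array(r["position"]),R.from_rotvec(r["orientation"]).as_matrix())
def proj(c,P):
    K,p,M=c; q=(np.asarray(P)-p)@M; q=q*[1,-1,-1]; u=q@K.T; return u[:,:2]/u[:,2:]
def ray(c,uv,z):
    K,p,M=c; d=np.linalg.inv(K)@[uv[0],uv[1],1]; d=M@(d*[1,-1,-1]); return p+d*(z-p[2])/d[2]
def box(x0,x1,y0,y1,z0,z1): return np.array([[x,y,z] for x in(x0,x1) for y in(y0,y1) for z in(z0,z1)])/1000.
MOD=dict(jig=[box(-117.5,117.5,-62.5,62.5,0,12)],
 bracket=[box(-60,60,-40,40,0,6),box(-80,-60,-25,25,0,6),box(-45,45,-4,4,6,56)],
 offcut=[box(-40,40,-20,20,-20,20)],
 tray=[box(-95,95,-75,75,0,50)])
S=4
def sil(c,name,pose,shape=(420,560),holes=None):
    x,y,z,yaw=pose[:4]; pitch=pose[4] if len(pose)>4 else 0
    M=R.from_euler('zyx',[yaw,pitch,0]).as_matrix(); m=np.zeros((shape[0]*S,shape[1]*S),np.uint8)
    for b in MOD[name]:
        u=proj(c,b@M.T+[x,y,z]); h=cv2.convexHull(((u+.5)*S-.5).astype(np.float32)).astype(np.float32)
        cv2.fillConvexPoly(m,np.round(h*16).astype(np.int32),1,shift=4)
    return cv2.resize(m.astype(np.float32),(shape[1],shape[0]),interpolation=cv2.INTER_AREA)
def fit(name,views,x0,z,w=None,pitch=None):
    def f(p):
        e=0
        for c,reg in views:
            m=sil(c,name,(p[0],p[1],z,p[2])); e+=np.abs(m-reg).sum()
        return e
    best=None
    x=np.array(x0,float)
    for k in range(3):
        s=np.array([[0,0,0],[.01,0,0],[0,.01,0],[0,0,.12]])*(1 if k==0 else .5)
        r=minimize(f,x,method='Nelder-Mead',options=dict(initial_simplex=x+s,xatol=1e-4,fatol=.1)); x=r.x
    return r.x,r.fun
E
python3 - <<'E'
from plant import optics
from h import *
import pickle
D={}
for n in("top","side"):
    r=optics.read_camera(n); D[n]=r
    im=r["color"][...,::-1].copy()
    for nm in("jig","bracket","offcut","tray","keeper_mouth","catch","tongue_tip"):
        L=optics.cut_out(n,nm); D[n,nm]=L
        print(n,nm,[(round(float(l["confidence"]),2),np.round(l["point"],1).tolist(),int(l["region"].sum())) for l in L])
    x0,y0,w,h=((250,140,160,170) if n=="top" else (220,170,160,140))
    cv2.imwrite(f"pics/{n}1.png",cv2.resize(im[y0:y0+h,x0:x0+w],None,fx=4.2 if n=="side" else 3.5,fy=4.2 if n=="side" else 3.5,interpolation=cv2.INTER_CUBIC))
pickle.dump(D,open("d0.pkl","wb"))
E
```

```text
top jig [(0.74, [297.3, 195.3], 2207), (0.16, [456.5, 246.0], 351)]
top bracket [(0.98, [379.9, 225.1], 881), (0.67, [313.2, 265.4], 987), (0.58, [371.1, 284.1], 934)]
top offcut [(0.75, [291.8, 195.3], 309), (0.21, [380.0, 232.4], 925)]
top tray [(0.71, [181.8, 224.3], 2730), (0.58, [454.9, 241.9], 307)]
top keeper_mouth [(0.51, [379.5, 230.1], 933)]
top catch [(0.68, [293.3, 174.3], 173)]
top tongue_tip [(0.88, [310.7, 269.7], 962), (0.73, [374.5, 285.9], 914), (0.57, [380.4, 227.8], 926)]
side jig [(0.77, [308.4, 222.4], 1266)]
side bracket [(0.95, [236.5, 290.9], 867), (0.73, [243.1, 243.0], 606), (0.69, [290.7, 289.7], 873)]
side offcut [(0.69, [304.6, 215.5], 306)]
side tray [(0.67, [262.1, 163.5], 1303)]
side keeper_mouth [(0.67, [306.0, 221.3], 1270)]
side catch [(0.69, [323.9, 214.9], 88)]
side tongue_tip [(0.89, [293.3, 291.2], 855), (0.86, [245.0, 243.0], 621), (0.63, [238.8, 291.0], 882)]
```

View pics/top1.png

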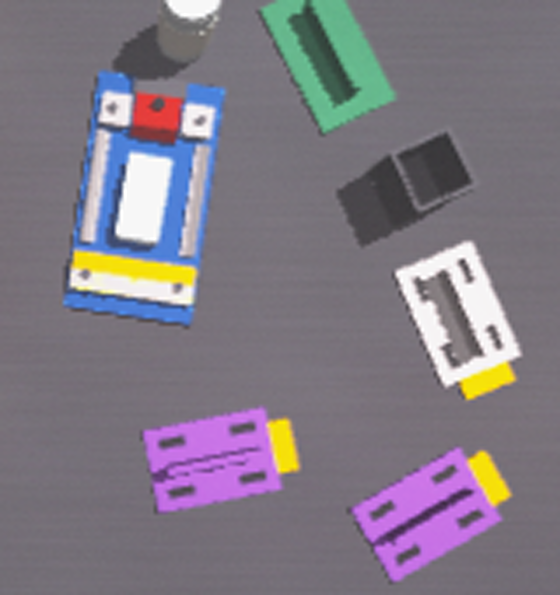

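View pics/side1.png

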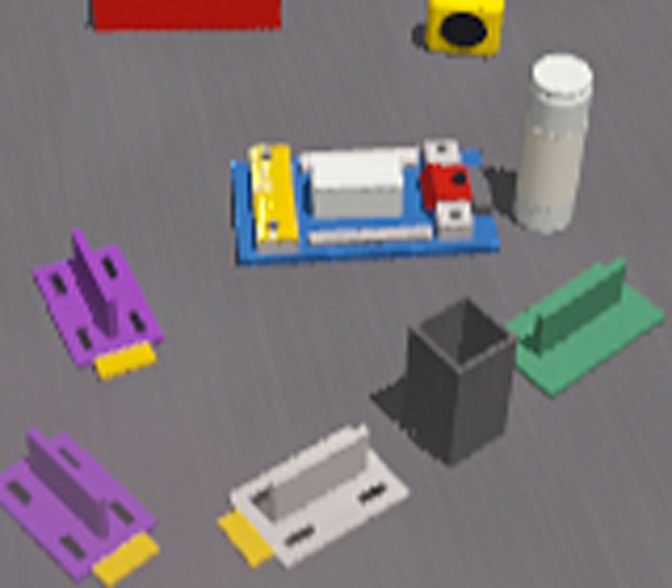

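```bash
python3 - <<'E'
from h import *
import pickle
D=pickle.load(open("d0.pkl","rb"))
ct,cs=cam(D["top"]),cam(D["side"])
def pick(n,nm,pt): 
    L=D[n,nm]; l=min(L,key=lambda l:np.hypot(*(np.array(l["point"])-pt))); m=l["region"].astype(np.uint8)
    c,_=cv2.findContours(m,0,2); o=np.zeros_like(m); cv2.drawContours(o,[max(c,key=cv2.contourArea)],-1,1,-1); return o.astype(np.float32)
for nm,pt,ps,z in(("bracket",(380,228),(291,290),0),("tray",(181,224),(262,163),0),("offcut",(291,195),(304,215),.032)):
    rt=pick("top",nm,pt); rs=pick("side",nm,ps)
    for v in([(ct,rt),(cs,rs)],[(ct,rt)],[(cs,rs)]):
        best=None
        for y0 in (np.array([.3,-.1,-2.9]) ,):
            c0=ray(ct,pt,z+.01); yaw0={"bracket":.36,"tray":-.1,"offcut":-.1}[nm]
            x,f=fit(nm,v,[c0[0],c0[1],yaw0],z)
        print(nm,x.round(4),round(f,1))
# jig corners
crop=np.array([(97,72),(224,88),(190,325),(63,305)])
uv=(crop+.5)/3.5-.5+[250,140]
P=np.array([ray(ct,u,.012) for u in uv]); print(P.round(4),P.mean(0))
d=(P[0]+P[1]-P[2]-P[3]); print("yaw",np.arctan2(d[1],d[0]),np.linalg.norm(P[0]-P[1]),np.linalg.norm(P[1]-P[2]))
crop=np.array([(232,160),(480,150),(498,248),(238,263)]) # side
uv=(crop+.5)/4.2-.5+[220,170]
P=np.array([ray(cs,u,.012) for u in uv]); print(P.round(4),P.mean(0))
E
```

```text
bracket [ 0.4778 -0.3265  0.4031] 127.3
bracket [ 0.479  -0.3267  0.384 ] 71.1
bracket [ 0.477  -0.3265  0.4005] 51.2
tray [ 0.4922  0.3437 -0.1917] 135.7
tray [ 0.4926  0.3436 -0.1873] 62.1
tray [ 0.4921  0.3413 -0.2028] 49.1
offcut [ 0.5833 -0.019  -0.1773] 60.9
offcut [ 0.5843 -0.0187 -0.159 ] 21.9
offcut [ 0.5825 -0.0208 -0.168 ] 29.5
[[ 0.7131  0.0253  0.012 ]
 [ 0.6981 -0.0997  0.012 ]
 [ 0.4648 -0.0673  0.012 ]
 [ 0.483   0.056   0.012 ]] [ 0.58976573 -0.02142645  0.012     ]
yaw -0.13514981378261764 0.12591359080346534 0.23550365022484715
[[ 0.483   0.0593  0.012 ]
 [ 0.7146  0.0234  0.012 ]
 [ 0.6935 -0.1029  0.012 ]
 [ 0.4629 -0.0722  0.012 ]] [ 0.58848905 -0.02309228  0.012     ]
```

```bash
python3 - <<'E'
from h import *
import pickle
D=pickle.load(open("d0.pkl","rb"))
MOD["jig2"]=MOD["jig"]
for n,x0 in(("top",0),("side",0)):
    c=cam(D[n]); im=D[n]["color"].astype(int)
    b=((im[...,2]-im[...,0]>50)&(im[...,1]-im[...,0]>20)).astype(np.uint8)
    roi=np.zeros_like(b); pt=(291,197) if n=="top" else (306,218); cv2.circle(roi,pt,50,1,-1); b&=roi
    pts=cv2.findNonZero(b); h=cv2.convexHull(pts); m=np.zeros_like(b); cv2.fillConvexPoly(m,h,1)
    if n=="side":
        # weight: compare only near bottom & sides : use blue hull
        pass
    x,f=fit("jig",[(c,m.astype(np.float32))],[.589,-.022,-.14],0); print(n,x.round(4),f,m.sum())
    o=D[n]["color"][...,::-1].copy(); o=cv2.resize(o,None,fx=4,fy=4,interpolation=cv2.INTER_CUBIC)
    def dr(bx,pose,col):
        M=R.from_euler('z',pose[3]).as_matrix()
        u=((proj(c,bx@M.T+pose[:3])+.5)*4-.5).round().astype(int)
        for i in range(8):
            for j in range(i):
                if (abs(bx[i]-bx[j])>1e-9).sum()==1: cv2.line(o,u[i].tolist(),u[j].tolist(),col,1)
    J=[.5892,-.0225,0,-.138]
    if n=="top": J=[x[0],x[1],0,x[2]]
    else: J=Jt
    Jt=J
    for bx in [box(-117.5,117.5,-62.5,62.5,0,12),box(-82,-64,-62,62,26,32),box(63,64,-42,42,12,32)]: dr(bx,J,(0,0,255))
    for bx in MOD["bracket"]: dr(bx,[.4778,-.3265,0,.40],(0,255,0))
    dr(MOD["offcut"][0],[.5833,-.019,.032,-.165],(255,0,255))
    for i,p in enumerate([pt,(380,230) if n=="top" else (293,290)]):
        u,v=p; cv2.imwrite(f"pics/ov_{n}{i}.png",o[(v-50)*4:(v+50)*4,(u-60)*4:(u+60)*4])
a=np.hstack([np.vstack([cv2.imread(f"pics/ov_{n}{i}.png") for i in(0,1)]) for n in("top","side")])
cv2.imwrite("pics/ov.png",cv2.resize(a,(720,600)))
E
```

```text
top [ 0.5906 -0.0219 -0.1412] 59.9375 2566
side [ 0.589  -0.0192 -0.1476] 47.3125 1564
```

View pics/ov.png

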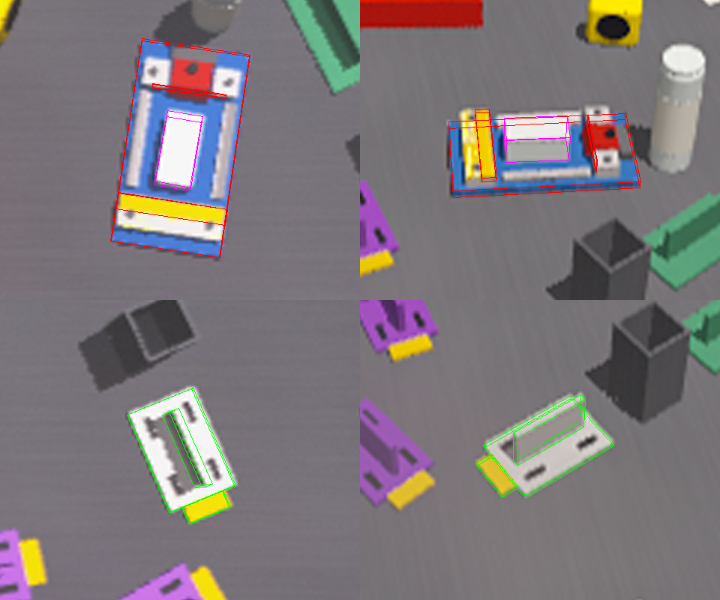

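```bash
cat > plan.py <<'E'
import sys, numpy as np
from scipy.spatial.transform import Rotation as R
from plant import robot
def go(x,y,z,objyaw=None,turn_done=False):
    s=robot.read_state(); M=R.from_rotvec(s["orientation"]).as_matrix()
    phi=np.arctan2(M[1,1],M[0,1]); t=0
    if objyaw is not None:
        d=(objyaw+np.pi/2-phi+np.pi/2)%np.pi-np.pi/2   # world yaw change
        t=-d
    print("t",round(s["t"],2),"tcp",s["tool_pos"].round(4),"toolz",M[:,2].round(3),"phi",round(phi,4),"q6",round(s["q"][5],3),"turn",round(t,4),"open",round(s["opening"],4),"F",np.round(s["force"],1))
    M2=M@R.from_euler('z',t).as_matrix()
    d=np.array([x,y,z])-s["tool_pos"]
    print("shift now mm",(M.T@d*1000).round(1)," after turn",(M2.T@d*1000).round(1),"dist",np.linalg.norm(d).round(3), "q",s["q"].round(2))
if __name__=="__main__":
    a=[float(v) for v in sys.argv[1:]]; go(*a)
E
python3 plan.py .5835 -.019 .20 -.16
python3 - <<'E'
from h import *
import pickle
D=pickle.load(open("d0.pkl","rb")); c=cam(D["top"]); 
for n,uv,z in(("cantop",(305,138),.17),("tubetop centre",(374,189),.12)):
    print(n,ray(c,uv,z))
P=ray(c,(305,138),.17)-[.59,-.021,0]; M=R.from_euler('z',-.143).as_matrix(); print("can in jig",M.T@P)
P=ray(c,(374,189),.12)-[.478,-.3265,0]; M=R.from_euler('z',.4).as_matrix(); print("tube in bracket",M.T@P)
E
```

```text
t 0.9 tcp [0.2668 0.5375 0.2187] toolz [ 0.  0. -1.] phi 1.1101 q6 -0.085 turn -0.3007 open 0.0927 F [ 0.5  1.  -1. ]
shift now mm [-531.1 -357.6   18.6]  after turn [-401.3 -498.9   18.6] dist 0.641 q [ 1.02  0.13  1.49  0.    1.52 -0.09]
cantop [ 0.74905037 -0.06118262  0.17      ]
tubetop centre [ 0.59965329 -0.28257185  0.12      ]
can in jig [ 0.16315348 -0.01710571  0.17      ]
tube in bracket [ 0.12915653 -0.00691352  0.12      ]
```

Request:
{"method": "send_rows", "body": {"targets": [[0.12, [0, 0, 0], -0.1], [0.12, [0, 0, 0], -0.1], [0.12, [0, 0, 0], -0.1], [0.12, [-22, -27, 0], 0], [0.12, [-22, -27, 0], 0], [0.12, [-22, -27, 0], 0], [0.12, [-22, -27, 0], 0], [0.12, [-22, -27, 0], 0], [0.12, [-22, -27, 0], 0], [0.12, [-22, -27, 0], 0], [0.12, [-22, -27, 0], 0], [0.12, [-22, -27, 0], 0]], "newtons": 25}}

```text
t: 2.1
tool_pos: [0.4239, 0.2646, 0.2188]
orientation: [0.252, 3.131, 0.0]
force: [-0.0, -0.5, 0.4]
opening: 0.0524
```

Request:
{"method": "send_rows", "body": {"targets": [[0.12, [-22, -27, 0], 0], [0.12, [-22, -27, 0], 0], [0.12, [-22, -27, 0], 0], [0.12, [-22, -27, 0], 0], [0.12, [-22, -27, 0], 0], [0.12, [-22, -27, 0], 0], [0.12, [-22, -27, 0], 0], [0.12, [-22, -27, 0], 0], [0.12, [0, 0, 0], 0], [0.12, [0, 0, 0], 0]]}}

```text
t: 3.1
tool_pos: [0.5625, 0.024, 0.2184]
orientation: [-0.255, -3.131, -0.0]
force: [-0.0, 1.2, 0.8]
opening: 0.052
```

```bash
python3 plan.py .5835 -.019 .12 -.16
```

```text
t 3.1 tcp [0.5625 0.024  0.2184] toolz [-0.001  0.    -1.   ] phi 1.4083 q6 -1.457 turn -0.0025 open 0.052 F [-0.   1.2  0.8]
shift now mm [-27.8 -39.1  98.4]  after turn [-27.7 -39.1  98.4] dist 0.109 q [-0.05  0.03  1.59  0.    1.52 -1.46]
```

Request:
{"method": "send_rows", "body": {"targets": [[0.12, [-14, -20, 34], 0], [0.12, [-14, -19, 34], 0], [0.12, [0, 0, 30], 0], [0.12, [0, 0, 0], 0], [0.12, [0, 0, 0], 0]]}}

```text
t: 3.6
tool_pos: [0.5832, -0.0173, 0.1209]
orientation: [-0.25, -3.13, -0.001]
force: [0.6, 0.3, 0.2]
opening: 0.0522
```

```bash
python3 plan.py .5835 -.019 .025 -.16; cat > shot.py <<'E'
import sys
from plant import optics
from h import *
from plant import robot
tag=sys.argv[1]; ctr={}
s=robot.read_state(); P=s["tool_pos"]; M=R.from_rotvec(s["orientation"]).as_matrix()
out=[]
for n in("top","side"):
    r=optics.read_camera(n); c=cam(r); o=cv2.resize(r["color"][...,::-1],None,fx=5,fy=5,interpolation=cv2.INTER_CUBIC)
    C=np.array([float(v) for v in sys.argv[2:5]]) if len(sys.argv)>4 else P
    if len(sys.argv)<=5:
        for q in (P,P-M[:,2]*.019): u=((proj(c,[q])[0]+.5)*5-.5).round().astype(int); cv2.circle(o,tuple(u.tolist()),4,(255,0,255),1)
    u=((proj(c,[C])[0])*5).astype(int); x=np.clip(u[0]-195,0,2800-390); y=np.clip(u[1]-250,0,2100-500)
    out.append(o[y:y+500,x:x+390])
cv2.imwrite(f"pics/{tag}.png",np.hstack(out))
E
python3 shot.py a1
```

```text
t 3.6 tcp [ 0.5832 -0.0173  0.1209] toolz [-0.001  0.    -1.   ] phi 1.4111 q6 -1.529 turn 0.0003 open 0.0522 F [0.6 0.3 0.2]
shift now mm [-0.7 -1.7 95.9]  after turn [-0.7 -1.7 95.9] dist 0.096 q [-0.12  0.15  1.64  0.    1.35 -1.53]
```

View pics/a1.png

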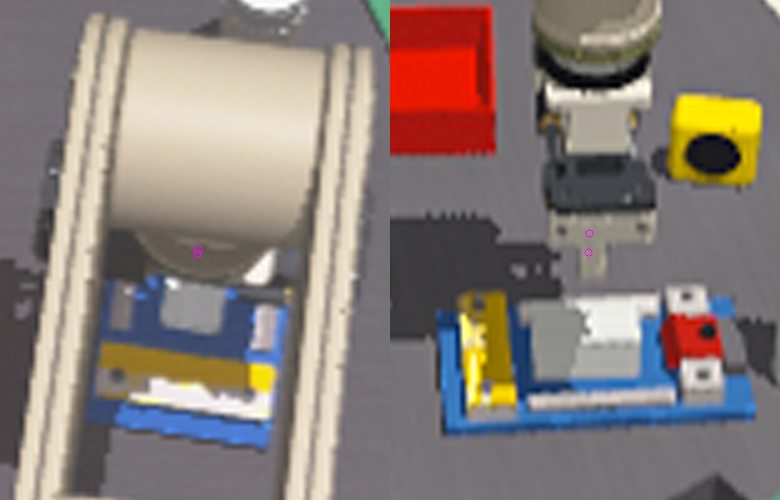

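Request:
{"method": "send_rows", "body": {"targets": [[0.12, [0, -1.5, 30], 0], [0.12, [0, 0, 30], 0], [0.12, [0, 0, 20], 0], [0.12, [0, 0, 10], 0], [0.12, [0, 0, 6], 0], [0.12, [0, 0, 0], 0]]}}

```text
t: 4.3
tool_pos: [0.5843, -0.0198, 0.0255]
orientation: [0.252, 3.13, -0.0]
force: [-0.1, -0.6, 0.2]
opening: 0.0521
```

Request:
{"method": "send_rows", "body": {"targets": [[-0.3, [0, 0, 0], 0], [-0.3, [0, 0, 0], 0], [-0.3, [0, 0, 0], 0], [-0.3, [0, 0, 0], 0], [-0.3, [0, 0, 0], 0]], "newtons": 25}}

```text
t: 4.8
tool_pos: [0.5848, -0.0199, 0.0262]
orientation: [0.252, 3.129, 0.0]
force: [-1.3, 1.4, 6.5]
opening: 0.0395
```

Request:
{"method": "send_rows", "body": {"targets": [[-0.3, [0, 0, -10], 0], [-0.3, [0, 0, -20], 0], [-0.3, [0, 0, -30], 0], [-0.3, [0, 0, -30], 0], [-0.3, [0, 0, -30], 0], [-0.3, [0, 0, 0], 0]]}}

```text
t: 5.4
tool_pos: [0.5865, -0.0204, 0.1502]
orientation: [0.252, 3.123, -0.001]
force: [0.3, -0.5, -3.4]
opening: 0.0399
```

```bash
python3 plan.py .4925 .342 .145 ; python3 shot.py a2
```

```text
t 5.4 tcp [ 0.5865 -0.0204  0.1502] toolz [ 0.008 -0.001 -1.   ] phi 1.4099 q6 -1.532 turn 0 open 0.0399 F [ 0.3 -0.5 -3.4]
shift now mm [150.9 342.7   4. ]  after turn [150.9 342.7   4. ] dist 0.374 q [-0.12  0.13  1.62 -0.    1.39 -1.53]
```

View pics/a2.png

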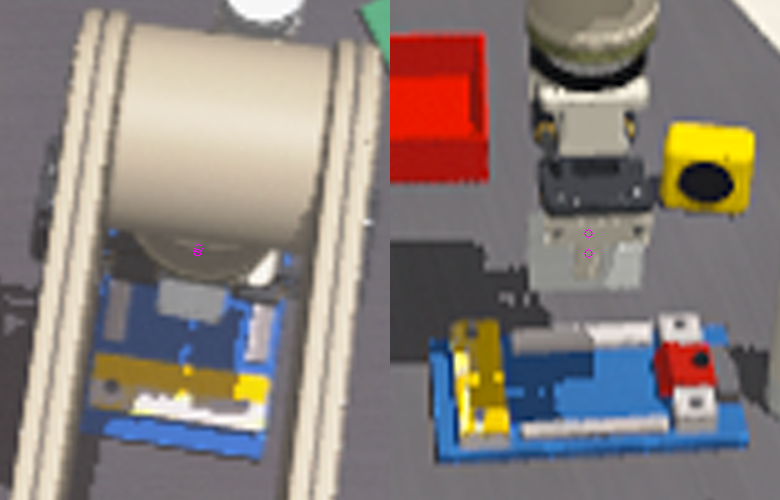

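Request:
{"method": "send_rows", "body": {"targets": [[-0.3, [14, 31, 0], 0], [-0.3, [14, 31, 0], 0], [-0.3, [14, 31, 0], 0], [-0.3, [14, 31, 0], 0], [-0.3, [14, 31, 0], 0], [-0.3, [14, 31, 0], 0], [-0.3, [14, 31, 0], 0], [-0.3, [14, 31, 0], 0], [-0.3, [14, 31, 0], 0], [-0.3, [14, 31, 0], 0], [-0.3, [11, 32, 0], 0], [-0.3, [0, 0, 0], 0]]}}

```text
t: 6.7
tool_pos: [0.4865, 0.3446, 0.1416]
orientation: [-0.246, -3.128, 0.002]
force: [0.4, -0.8, -4.1]
opening: 0.0396
```

Request:
{"method": "send_rows", "body": {"targets": [[-0.3, [0, 0, 30], 0], [-0.3, [0, 0, 30], 0], [-0.3, [0, 0, 30], 0], [-0.3, [0, 0, 20], 0], [-0.3, [0, 0, 11], 0], [-0.3, [0, 0, 4], 0], [-0.3, [0, 0, 0], 0]]}}

```text
t: 7.4
tool_pos: [0.4886, 0.3409, 0.0187]
orientation: [-0.253, -3.13, 0.002]
force: [-0.6, 0.3, -1.9]
opening: 0.0399
```

Request:
{"method": "send_rows", "body": {"targets": [[0.2, [0, 0, 0], 0], [0.2, [0, 0, 0], 0], [0.2, [0, 0, 0], 0], [0.2, [0, 0, 0], 0], [0.2, [0, 0, -10], 0], [0.2, [0, 0, -40], 0], [0.2, [0, 0, -40], 0], [0.2, [0, 0, -40], 0], [0.2, [0, 0, -20], 0], [0.2, [0, 0, 0], 0]]}}

```text
t: 8.4
tool_pos: [0.4918, 0.3433, 0.1754]
orientation: [0.252, 3.124, 0.008]
force: [-0.2, -0.0, 0.5]
opening: 0.056
```

```bash
python3 shot.py a3 .4925 .342 .02
```

```text
(no output)
```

View pics/a3.png

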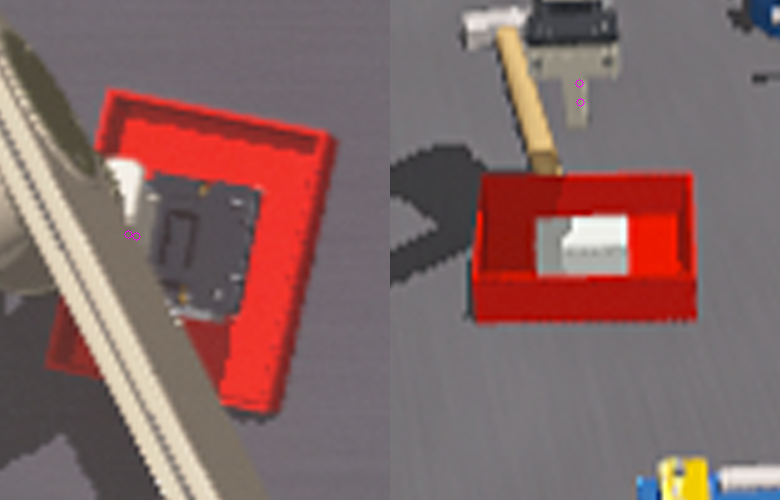

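Request:
{"method": "send_rows", "body": {"targets": [[0.0, [0, 0, -10], 0.14], [0.0, [0, 0, -10], 0.14], [0.0, [0, 0, 0], 0.14], [0.0, [0, 0, 0], 0.14], [0.0, [0, 0, 0], 0.14], [0.0, [0, 0, 0], 0.14], [0.0, [0, 0, 0], 0.14], [0.0, [0, 0, 0], 0.14], [0.0, [0, 0, 0], 0.14], [0.0, [0, 0, 0], 0.14], [0.0, [0, 0, 0], 0.14], [0.0, [0, 0, 0], 0.14]]}}

```text
t: 9.7
tool_pos: [0.4881, 0.3411, 0.1869]
orientation: [-2.505, -1.895, 0.007]
force: [0.4, -0.2, 0.2]
opening: 0.0464
```

Request:
{"method": "send_rows", "body": {"targets": [[0.0, [0, 0, 0], 0.14], [0.0, [0, 0, 0], 0.14], [0.0, [0, 0, 0], 0.14], [0.0, [0, 0, 0], 0.14], [0.0, [0, 0, 0], 0.14], [0.0, [0, 0, 0], 0.14], [0.0, [0, 0, 0], 0.06], [0.0, [0, 0, 0], 0]]}}

```text
t: 10.5
tool_pos: [0.4882, 0.3411, 0.1872]
orientation: [3.078, 0.624, -0.006]
force: [0.0, 0.3, 1.0]
opening: 0.0463
```

```bash
python3 -c "
import numpy as np
c,s=np.cos(.4),np.sin(.4);print(.478+.022*c,-.3265+.022*s)"; python3 plan.py .498 -.318 .19 .4
```

```text
0.4982633418680634 -0.3179327964692097
t 10.5 tcp [0.4882 0.3411 0.1872] toolz [-0.003 -0.002 -1.   ] phi -1.1709 q6 1.695 turn -0.0001 open 0.0463 F [0.  0.3 1. ]
shift now mm [-247.6  611.    -1.6]  after turn [-247.7  610.9   -1.6] dist 0.659 q [0.52 0.14 1.54 0.   1.47 1.69]
```

Request:
{"method": "send_rows", "body": {"targets": [[0.0, [-14, 34, 0], 0], [0.0, [-14, 34, 0], 0], [0.0, [-14, 34, 0], 0], [0.0, [-14, 34, 0], 0], [0.0, [-14, 34, 0], 0], [0.0, [-14, 34, 0], 0], [0.0, [-14, 34, 0], 0], [0.0, [-14, 34, 0], 0], [0.0, [-14, 34, 0], 0], [0.0, [-14, 34, 0], 0], [0.0, [-14, 34, 0], 0], [0.0, [-14, 34, 0], 0]]}}

```text
t: 11.7
tool_pos: [0.4929, -0.1007, 0.1883]
orientation: [-3.077, -0.629, 0.003]
force: [0.2, 0.6, -0.1]
opening: 0.0465
```

Request:
{"method": "send_rows", "body": {"targets": [[0.0, [-14, 34, 0], 0], [0.0, [-14, 34, 0], 0], [0.0, [-14, 34, 0], 0], [0.0, [-14, 34, 0], 0], [0.0, [-12, 34, 0], 0], [0.0, [-12, 33, 0], 0], [0.0, [0, 0, 0], 0], [0.0, [0, 0, 0], 0]]}}

```text
t: 12.5
tool_pos: [0.4985, -0.3175, 0.188]
orientation: [-3.076, -0.625, 0.003]
force: [0.3, 0.7, -0.6]
opening: 0.0463
```

```bash
python3 plan.py .498 -.318 .10 .4; python3 shot.py a4
```

```text
t 12.5 tcp [ 0.4985 -0.3175  0.188 ] toolz [-0.002  0.002 -1.   ] phi -1.17 q6 0.516 turn 0.0008 open 0.0463 F [ 0.3  0.7 -0.6]
shift now mm [-0.6  0.5 88. ]  after turn [-0.6  0.5 88. ] dist 0.088 q [-0.65  0.12  1.55  0.    1.47  0.52]
```

View pics/a4.png

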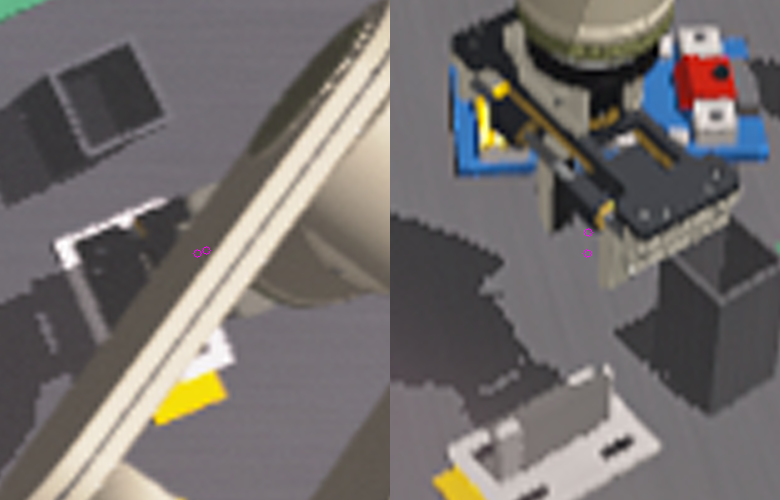

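Request:
{"method": "send_rows", "body": {"targets": [[0.0, [0, 0, 30], 0], [0.0, [0, 0, 35], 0], [0.0, [0, 0, 35], 0], [0.0, [0, 0, 30], 0], [0.0, [0, 0, 20], 0], [0.0, [0, 0, 12], 0], [0.0, [0, 0, 0], 0]]}}

```text
t: 13.3
tool_pos: [0.4984, -0.3156, 0.0258]
orientation: [-3.076, -0.627, 0.003]
force: [0.3, 1.0, 0.1]
opening: 0.0464
```

```bash
python3 plan.py .498 -.318 .024 .4; python3 shot.py a5
```

```text
t 13.3 tcp [ 0.4984 -0.3156  0.0258] toolz [-0.003  0.002 -1.   ] phi -1.1684 q6 0.517 turn 0.0024 open 0.0464 F [0.3 1.  0.1]
shift now mm [-1.3  2.1  1.8]  after turn [-1.2  2.1  1.8] dist 0.003 q [-0.65  0.28  1.69  0.    1.18  0.52]
```

View pics/a5.png

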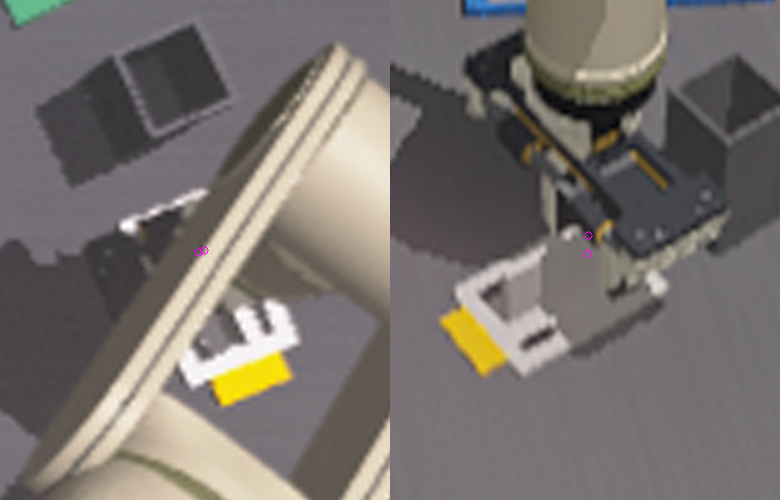

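Request:
{"method": "send_rows", "body": {"targets": [[0.0, [-1, 2, 1], 0], [-1, [0, 0, 0], 0], [-1, [0, 0, 0], 0], [-1, [0, 0, 0], 0], [-1, [0, 0, 0], 0], [-1, [0, 0, 0], 0], [-1, [0, 0, 0], 0], [-1, [0, 0, 0], 0]], "newtons": 12}}

```text
t: 14.2
tool_pos: [0.499, -0.3191, 0.0266]
orientation: [-3.077, -0.625, 0.001]
force: [-2.5, 4.9, 4.6]
opening: 0.0079
```

Request:
{"method": "send_rows", "body": {"targets": [[-1, [0, 0, -4], 0], [-1, [0, 0, -4], 0], [-1, [0, 0, -4], 0], [-1, [0, 0, -4], 0], [-1, [0, 0, -4], 0], [-1, [0, 0, 0], 0], [-1, [0, 0, 0], 0]]}}

```text
t: 14.9
tool_pos: [0.4993, -0.3199, 0.0468]
orientation: [3.078, 0.625, 0.0]
force: [1.0, 0.2, -6.7]
opening: 0.0082
```

```bash
python3 plan.py .498 -.318 .024 .4; python3 shot.py a6
```

```text
t 14.9 tcp [ 0.4993 -0.3199  0.0468] toolz [ 0. -0. -1.] phi -1.17 q6 0.514 turn 0.0008 open 0.0082 F [ 1.   0.2 -6.7]
shift now mm [-0.5 -2.3 22.8]  after turn [-0.5 -2.3 22.8] dist 0.023 q [-0.66  0.26  1.67 -0.    1.21  0.51]
```

View pics/a6.png

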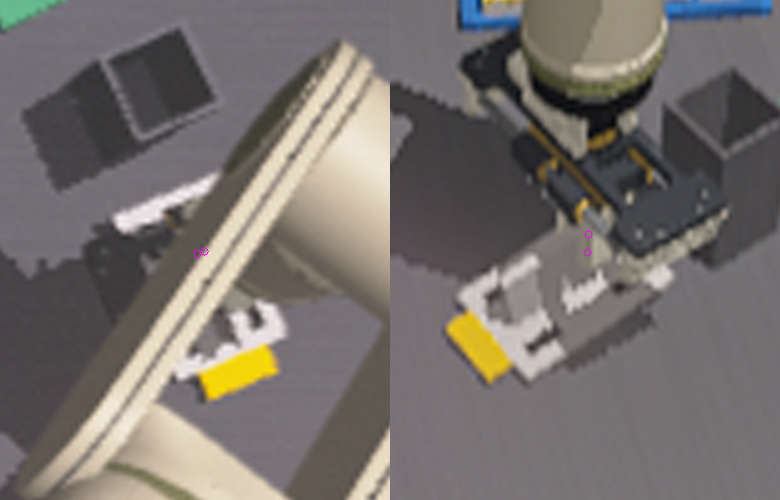

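```bash
cat > ovb.py <<'E'
import sys
from plant import optics,robot
from h import *
# usage tag xg zg yaw  tilt1 tilt2..
tag=sys.argv[1]; xg,zg,yaw=[float(v) for v in sys.argv[2:5]]; tl=[float(v) for v in sys.argv[5:]]
s=robot.read_state(); P=s["tool_pos"]+[0,0,.019]
cols=[(0,255,0),(0,0,255),(255,0,0)]; out=[]
for n in("top","side"):
    r=optics.read_camera(n); c=cam(r); F=6
    o=cv2.resize(r["color"][...,::-1],None,fx=F,fy=F,interpolation=cv2.INTER_CUBIC)
    for t,col in zip(tl,cols):
        M=R.from_euler('zyx',[yaw,-np.radians(t),0]).as_matrix(); T=P-M@[xg/1000,0,zg/1000]
        if n=="top": print(t,"tip",(T+M@[-.08,0,0]).round(4),"plainend",(T+M@[.06,0,0]).round(4))
        for bx in MOD["bracket"]:
            u=((proj(c,bx@M.T+T)+.5)*F-.5).round().astype(int)
            for i in range(8):
                for j in range(i):
                    if (abs(bx[i]-bx[j])>1e-9).sum()==1: cv2.line(o,u[i].tolist(),u[j].tolist(),col,1)
    u=(proj(c,[P-[0,0,.03]])[0]*F).astype(int); x=np.clip(u[0]-195,0,560*F-390); y=np.clip(u[1]-250,0,420*F-500)
    out.append(o[y:y+500,x:x+390])
cv2.imwrite(f"pics/{tag}.png",np.hstack(out))
E
python3 ovb.py b1 22 45.6 .4 0 10
```

```text
0.0 tip [ 0.4051 -0.3594  0.0198] plainend [ 0.5341 -0.3049  0.0198]
10.0 tip [ 0.4145 -0.3594  0.0042] plainend [ 0.5415 -0.3049  0.0266]
```

View pics/b1.png

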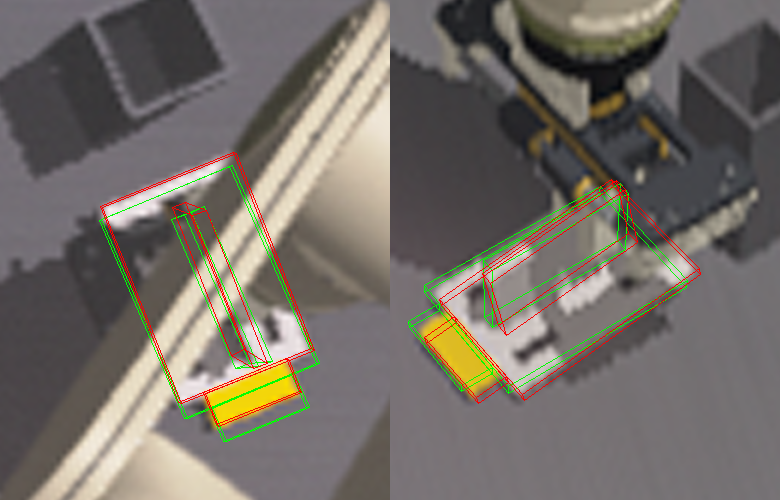

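Request:
{"method": "send_rows", "body": {"targets": [[-1, [0, 0, 0], 0], [-1, [0, 0, 0], 0], [-1, [0, 0, -10], 0], [-1, [0, 0, -20], 0], [-1, [0, 0, -30], 0], [-1, [0, 0, -30], 0], [-1, [0, 0, -10], 0], [-1, [0, 0, 0], 0], [-1, [0, 0, 0], 0]], "newtons": 35}}

```text
t: 16.0
tool_pos: [0.4987, -0.3194, 0.1454]
orientation: [-3.078, -0.625, 0.001]
force: [-0.6, 0.4, -7.1]
opening: 0.0081
```

```bash
python3 ovb.py b2 22 45.6 .4 11 15
```

```text
11.0 tip [ 0.4152 -0.3591  0.1017] plainend [ 0.5418 -0.3046  0.1263]
15.0 tip [ 0.4198 -0.3591  0.0961] plainend [ 0.5443 -0.3046  0.1294]
```

View pics/b2.png

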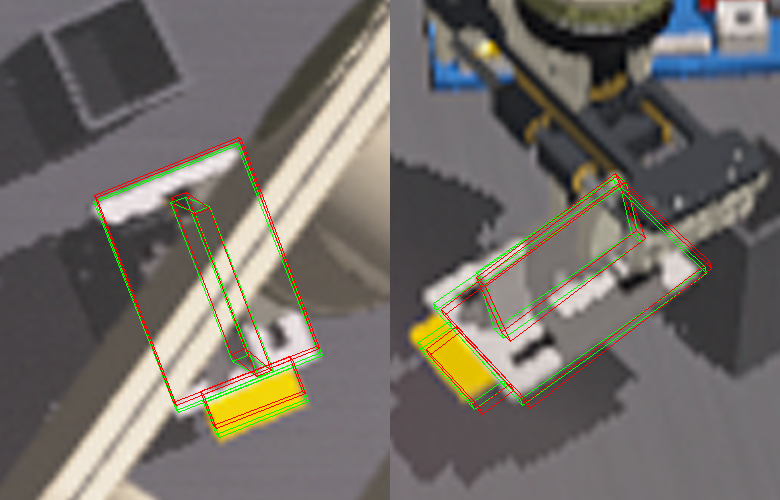

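```bash
cat > fity.py <<'E'
import sys
from plant import optics,robot
from h import *
from scipy.optimize import least_squares
yaw0=float(sys.argv[1]); s=robot.read_state(); P=s["tool_pos"]+[0,0,.019]
V=[]
for n in("top","side"):
    r=optics.read_camera(n); c=cam(r); im=r["color"].astype(int)
    y=((im[...,0]-im[...,2]>90)&(im[...,1]-im[...,2]>60)).astype(np.uint8)
    e=proj(c,[P+R.from_euler('z',yaw0).apply([-.09,0,-.05])])[0]
    k,l,st,ce=cv2.connectedComponentsWithStats(y)
    i=min([i for i in range(1,k) if st[i,4]>25],key=lambda i:np.hypot(*(ce[i]-e)))
    print(n,"yellow",ce[i].round(1),st[i,4]); reg=(l==i).astype(np.float32); V.append((c,reg,ce[i]))
# tongue top centroid triangulated: silhouettes of tongue only
T=[box(-80,-60,-25,25,0,6)]
def silh(c,M,t):
    m=np.zeros((420*4,560*4),np.uint8)
    for b in T:
        u=(proj(c,b@M.T+t)+.5)*4-.5; cv2.fillConvexPoly(m,np.round(cv2.convexHull(u.astype(np.float32))*16).astype(np.int32),1,shift=4)
    # plate hides none seen from above roughly
    return cv2.resize(m.astype(np.float32),(560,420),interpolation=cv2.INTER_AREA)
zg=float(sys.argv[2])
def f(p):
    M=R.from_euler('zyx',[p[2],-p[0],0]).as_matrix(); t=P-M@np.array([p[1],0,zg/1000])
    return sum(np.abs(silh(c,M,t)-g).sum() for c,g,_ in V)
x=np.array([.17,.022,yaw0])
for k in range(3):
    r=minimize(f,x,method='Nelder-Mead',options=dict(initial_simplex=x+np.array([[0,0,0],[.05,0,0],[0,.004,0],[0,0,.05]]),xatol=1e-5,fatol=.01)); x=r.x
print("tilt deg",np.degrees(x[0]).round(1),"xg",x[1].round(4),"yaw",x[2].round(3),r.fun)
M=R.from_euler('zyx',[x[2],-x[0],0]).as_matrix(); t=P-M@np.array([x[1],0,zg/1000]); print("tip",(t+M@[-.08,0,0]).round(4),"plain",(t+M@[.06,0,0]).round(4),"TCP",s["tool_pos"].round(4))
E
python3 fity.py .4 45.6
```

```text
top yellow [396.3 246.3] 107
side yellow [279.2 277.4] 95
tilt deg 7.6 xg 0.0212 yaw 0.378 27.9375
tip [ 0.4108 -0.3563  0.1056] plain [ 0.5398 -0.3046  0.1228] TCP [ 0.4981 -0.3189  0.1442]
```

Request:
{"method": "send_rows", "body": {"targets": [[-1, [0, 0, 20], 0], [-1, [0, 0, 30], 0], [-1, [0, 0, 25], 0], [-1, [0, 0, 15], 0], [-1, [0, 0, 3], 0], [-1, [0, 0, 0], 0]]}}

```text
t: 16.8
tool_pos: [0.499, -0.3196, 0.0533]
orientation: [-3.078, -0.625, 0.001]
force: [-0.4, -0.3, -6.9]
opening: 0.008
```

Request:
{"method": "send_rows", "body": {"targets": [[-1, [0, 0, 0], 0], [-1, [0, 0, 0], 0], [-1, [0, 0, 0], 0], [-1, [0, 0, 0], 0], [-1, [0, 0, 0], 0]], "newtons": 9}}

```text
t: 17.3
tool_pos: [0.5005, -0.3204, 0.0551]
orientation: [3.077, 0.625, 0.004]
force: [3.3, 0.6, -1.7]
opening: 0.0081
```

```bash
python3 fity.py .4 45.6; python3 plan.py .498 -.318 .051
```

```text
top yellow [387.7 243.8] 87
side yellow [282.4 295.7] 86
tilt deg 16.5 xg 0.0224 yaw 0.337 29.8125
tip [ 0.4207 -0.3543  0.0029] plain [ 0.5474 -0.3079  0.0404] TCP [ 0.5005 -0.3204  0.0551]
t 17.4 tcp [ 0.5002 -0.3202  0.0547] toolz [ 0.002 -0.001 -1.   ] phi -1.1698 q6 0.514 turn 0 open 0.0079 F [ 3.   1.  -1.6]
shift now mm [-1.2 -2.9  3.7]  after turn [-1.2 -2.9  3.7] dist 0.005 q [-0.66  0.25  1.67  0.    1.23  0.51]
```

Request:
{"method": "send_rows", "body": {"targets": [[-1, [0, 0, 2], 0], [-1, [0, 0, 2], 0], [-1, [0, 0, 1], 0], [-1, [0, 0, 0], 0], [-1, [0, 0, 0], 0]]}}

```text
t: 17.9
tool_pos: [0.4987, -0.3196, 0.0481]
orientation: [-3.078, -0.625, 0.001]
force: [1.6, -0.9, -4.1]
opening: 0.0078
```

Request:
{"method": "send_rows", "body": {"targets": [[-1, [0, 0, 0], 0], [-1, [0, 0, 0], 0], [-1, [0, 0, 0], 0], [-1, [0, 0, -20], 0], [-1, [0, 0, -30], 0], [-1, [0, 0, -30], 0], [-1, [0, 0, -30], 0], [-1, [0, 0, -20], 0], [-1, [0, 0, 0], 0], [-1, [0, 0, 0], 0]], "newtons": 45}}

```text
t: 18.9
tool_pos: [0.4989, -0.3196, 0.1778]
orientation: [-3.078, -0.625, 0.001]
force: [-0.3, 0.4, -7.7]
opening: 0.0076
```

```bash
python3 fity.py .4 45.6; python3 ovb.py b3 22 45.6 .4 12 15
```

```text
top yellow [398.4 244.7] 108
side yellow [280.3 271.5] 102
tilt deg 12.5 xg 0.0223 yaw 0.352 32.0625
tip [ 0.4151 -0.3549  0.1314] plain [ 0.5433 -0.3066  0.1599] TCP [ 0.4989 -0.3196  0.1778]
12.0 tip [ 0.4156 -0.3586  0.1309] plainend [ 0.5417 -0.3041  0.1577]
15.0 tip [ 0.4191 -0.3586  0.1267] plainend [ 0.5436 -0.3041  0.16  ]
```

View pics/b3.png

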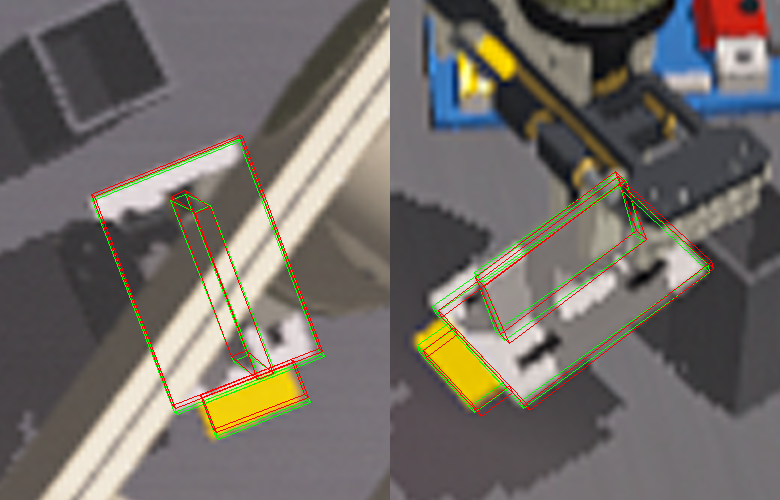

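Request:
{"method": "send_rows", "body": {"targets": [[-1, [0, 0, -20], 0], [-1, [0, 0, -20], 0], [-1, [0, 0, 0], 0.11], [-1, [0, 0, 0], 0.11], [-1, [0, 0, 0], 0.11], [-1, [0, 0, 0], 0.11], [-1, [0, 0, 0], 0.103], [-1, [0, 0, 0], 0]]}}

```text
t: 19.9
tool_pos: [0.4987, -0.3194, 0.2172]
orientation: [-3.132, 0.226, 0.003]
force: [0.0, -0.4, -5.5]
opening: 0.0076
```

```bash
python3 plan.py .6251 -.0261 .215 -.143
```

```text
t 19.9 tcp [ 0.4987 -0.3194  0.2172] toolz [-0.002  0.001 -1.   ] phi -1.7146 q6 1.058 turn -0.0008 open 0.0076 F [ 0.  -0.4 -5.5]
shift now mm [  83.  -308.4    2.4]  after turn [  83.3 -308.3    2.4] dist 0.319 q [-0.66  0.11  1.51 -0.    1.52  1.06]
```

Request:
{"method": "send_rows", "body": {"targets": [[-1, [8, -28, 0], 0], [-1, [8, -28, 0], 0], [-1, [8, -28, 0], 0], [-1, [8, -28, 0], 0], [-1, [8, -28, 0], 0], [-1, [8, -28, 0], 0], [-1, [8, -28, 0], 0], [-1, [8, -28, 0], 0], [-1, [8, -28, 0], 0], [-1, [8, -28, 0], 0], [-1, [3, -28, 0], 0], [-1, [0, 0, 0], 0]]}}

```text
t: 21.1
tool_pos: [0.6253, -0.0229, 0.2175]
orientation: [-3.133, 0.212, 0.002]
force: [-0.1, -0.9, -8.0]
opening: 0.008
```

Request:
{"method": "send_rows", "body": {"targets": [[-1, [0, 0, 25], 0], [-1, [0, 0, 35], 0], [-1, [0, 0, 30], 0], [-1, [0, 0, 10], 0], [-1, [0, 0, 0], 0], [-1, [0, 0, 0], 0]]}}

```text
t: 21.7
tool_pos: [0.6258, -0.0271, 0.1201]
orientation: [3.134, -0.222, 0.003]
force: [0.7, 0.1, -5.8]
opening: 0.0082
```

```bash
python3 plan.py .6251 -.0261 .115 -.143;  python3 fity.py -.143 45.6; python3 ovb.py b4 22 45.6 -.143 12.5
```

```text
t 21.7 tcp [ 0.6258 -0.0271  0.1201] toolz [ 0.002 -0.    -1.   ] phi -1.7124 q6 1.587 turn 0.0014 open 0.0082 F [ 0.7  0.1 -5.8]
shift now mm [-0.9 -0.8  5.1]  after turn [-0.9 -0.8  5.1] dist 0.005 q [-0.12  0.26  1.52 -0.    1.36  1.59]
top yellow [289.8 206.5] 93
side yellow [294.6 206. ] 54
tilt deg 11.6 xg 0.0212 yaw -0.111 24.5
tip [ 0.5365 -0.0158  0.0742] plain [ 0.6728 -0.0314  0.1022] TCP [ 0.6258 -0.0271  0.1201]
12.5 tip [ 0.538  -0.0125  0.0739] plainend [ 0.6733 -0.0324  0.1039]
```

View pics/b4.png

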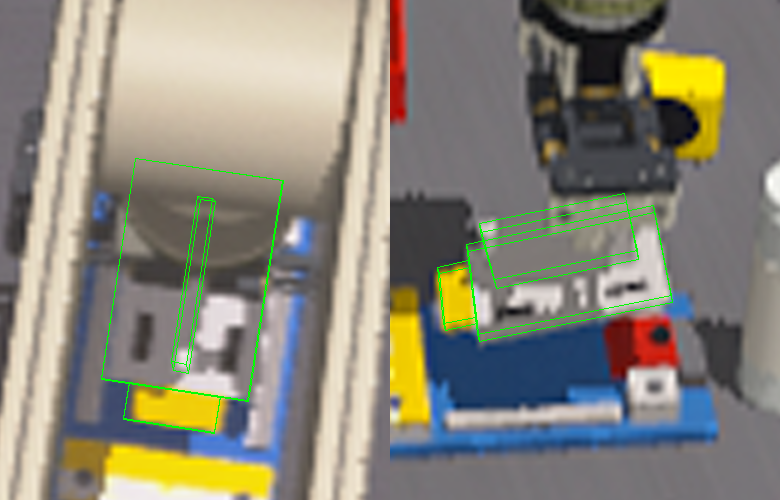

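```bash
cat > ovj.py <<'E'
import sys
from plant import optics,robot
from h import *
tag=sys.argv[1]; J=[float(v) for v in sys.argv[2:5]]; B=[float(v) for v in sys.argv[5:]] # bracket in jig: tipx tipy tiph yaw tilt
out=[]
Mj=R.from_euler('z',J[2]).as_matrix(); Tj=np.array([J[0],J[1],0])
L=[(box(-117.5,117.5,-62.5,62.5,0,12),(0,0,255)),(box(-64,-63,-62,62,26,32),(0,0,255)),(box(-64,-63,-.2,.2,26,32),(255,255,0))]
for n in("top","side"):
    r=optics.read_camera(n); c=cam(r); F=9
    o=cv2.resize(r["color"][...,::-1],None,fx=F,fy=F,interpolation=cv2.INTER_CUBIC)
    def dr(bx,M,T,col):
        u=((proj(c,bx@M.T+T)+.5)*F-.5).round().astype(int)
        for i in range(8):
            for j in range(i):
                if (abs(bx[i]-bx[j])>1e-9).sum()==1: cv2.line(o,u[i].tolist(),u[j].tolist(),col,1)
    for b,col in L: dr(b,Mj,Tj,col)
    if B:
        M=Mj@R.from_euler('zyx',[B[3],-np.radians(B[4]),0]).as_matrix()
        T=Tj+Mj@(np.array([B[0],B[1],12+B[2]])/1000)-M@[-.08,0,0]
        for bx in MOD["bracket"]: dr(bx,M,T,(0,255,0))
    u=(proj(c,[Tj+Mj@[-.02 if n=="side" else -.05,0,.03]])[0]*F).astype(int); w,h=(300,300) if n=="top" else (480,300)
    x=u[0]-w; y=u[1]-h; w*=2;h*=2
    out.append(cv2.resize(o[y:y+h,x:x+w],None,fx=.74,fy=.74,interpolation=cv2.INTER_AREA) if 0 else o[y:y+h,x:x+w])
cv2.imwrite(f"pics/{tag}_t.png",out[0]); cv2.imwrite(f"pics/{tag}_s.png",cv2.resize(out[1],(800,500)))
E
python3 ovj.py c1 .590 -.021 -.143
```

```text
(no output)
```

View pics/c1_t.png

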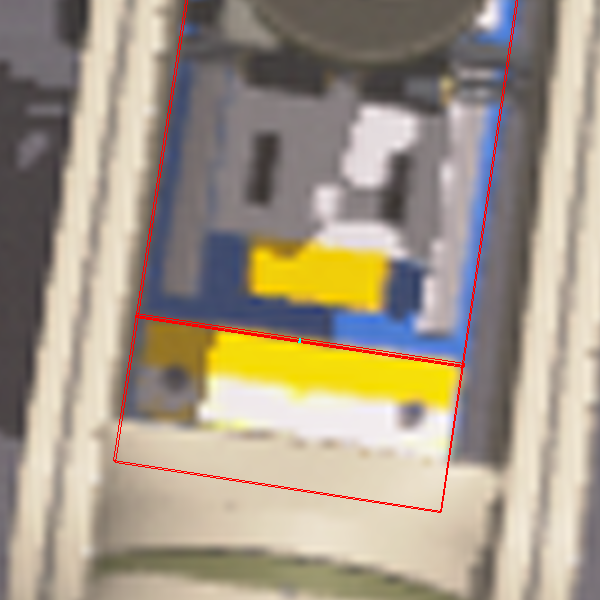

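View pics/c1_s.png

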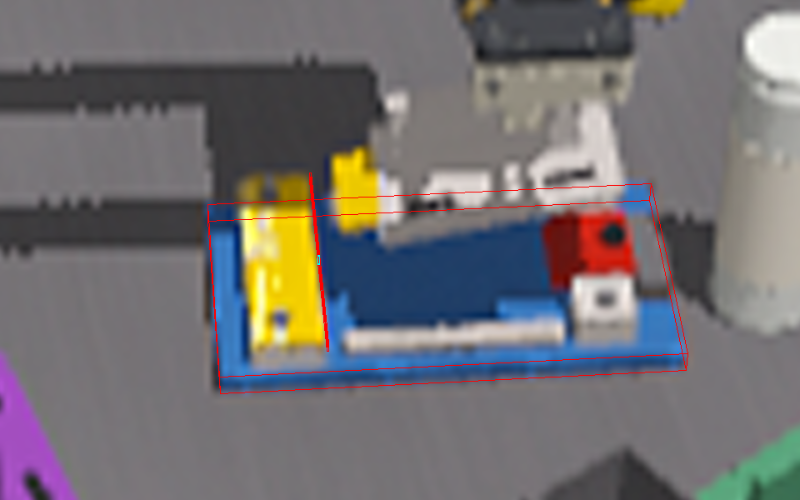

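Request:
{"method": "send_rows", "body": {"targets": [[-1, [0, -1.5, 10], 0], [-1, [0, 0, 15], 0], [-1, [0, 0, 15], 0], [-1, [0, 0, 8], 0], [-1, [0, 0, 0], 0], [-1, [0, 0, 0], 0]]}}

```text
t: 22.6
tool_pos: [0.625, -0.0252, 0.0701]
orientation: [-3.134, 0.223, 0.001]
force: [0.1, -0.4, -7.4]
opening: 0.0079
```

```bash
python3 plan.py .6251 -.0261 .065 -.143;  python3 fity.py -.143 45.6; python3 ovj.py c2 .590 -.021 -.143 -54 0 12 0 12
```

```text
t 22.6 tcp [ 0.625  -0.0252  0.0701] toolz [-0.001  0.    -1.   ] phi -1.713 q6 1.591 turn 0.0008 open 0.0079 F [ 0.1 -0.4 -7.4]
shift now mm [0.3 0.9 5.1]  after turn [0.3 0.9 5.1] dist 0.005 q [-0.12  0.31  1.56 -0.    1.27  1.59]
top yellow [288.9 208.2] 87
side yellow [294.4 215.5] 55
tilt deg 11.6 xg 0.0206 yaw -0.108 24.5625
tip [ 0.5362 -0.0143  0.0243] plain [ 0.6725 -0.0294  0.0524] TCP [ 0.625  -0.0252  0.0701]
```

View pics/c2_t.png

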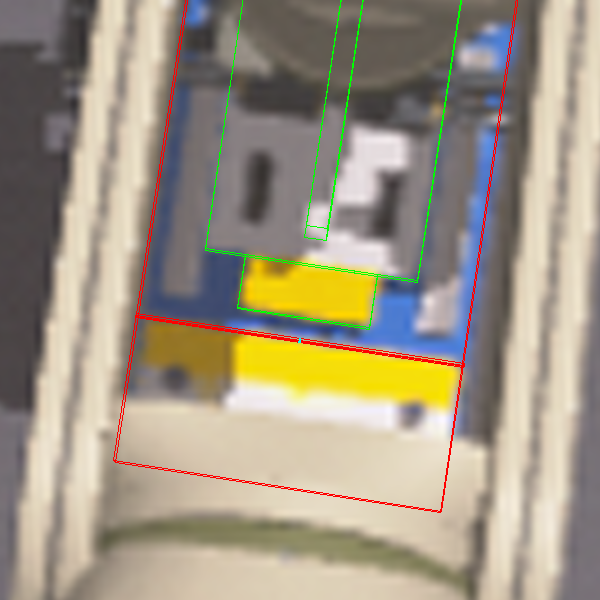

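View pics/c2_s.png

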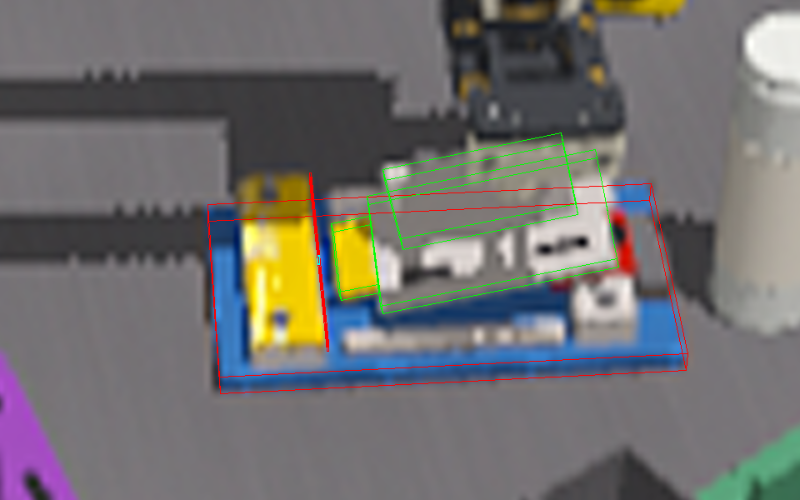

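Request:
{"method": "send_rows", "body": {"targets": [[-1, [0, -1, 4], 0], [-1, [-3, 0, 1], 0], [-1, [-3, 0, 1], 0], [-1, [-3, 0, 1], 0], [-1, [-3, 0, 1], 0], [-1, [-3, 0, 1], 0], [-1, [-3, 0, 0], 0], [-1, [0, 0, 0], 0], [-1, [0, 0, 0], 0]]}}

```text
t: 23.7
tool_pos: [0.6077, -0.0216, 0.0618]
orientation: [3.134, -0.223, 0.001]
force: [-0.5, -0.5, -6.5]
opening: 0.0076
```

```bash
python3 plan.py .6073 -.0225 .062 -.143; python3 ovj.py c3 .590 -.021 -.143 -72 0 3 0 12
```

```text
t 23.7 tcp [ 0.6077 -0.0216  0.0618] toolz [ 0. -0. -1.] phi -1.713 q6 1.593 turn 0.0008 open 0.0076 F [-0.5 -0.5 -6.5]
shift now mm [-0.3  0.9 -0.2]  after turn [-0.3  0.9 -0.2] dist 0.001 q [-0.12  0.28  1.62 -0.    1.25  1.59]
```

View pics/c3_t.png

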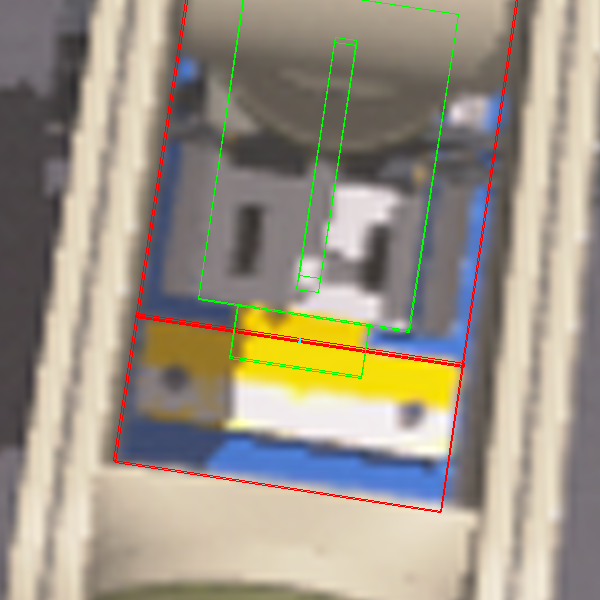

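View pics/c3_s.png

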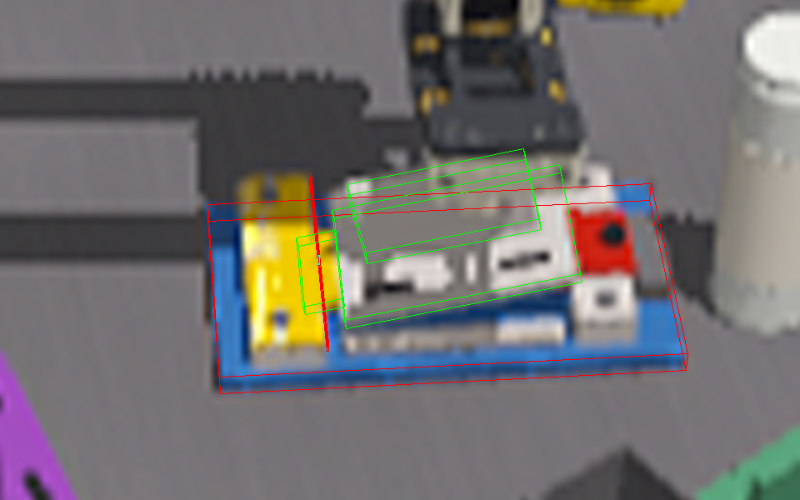

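Request:
{"method": "send_rows", "body": {"targets": [[-1, [-2, 0, 0], 0], [-1, [-2, 0, 0], 0], [-1, [-1, 0, 0], 0], [-1, [0, 0, 1], 0], [-1, [0, 0, 1], 0], [-1, [0, 0, 0], 0]]}}

```text
t: 24.4
tool_pos: [0.6029, -0.0209, 0.06]
orientation: [3.134, -0.223, 0.001]
force: [-1.2, -0.3, -3.4]
opening: 0.0076
```

Request:
{"method": "send_rows", "body": {"targets": [[-1, [0, 0, 0], 0], [-1, [0, 0, 0], 0], [-1, [0, 0, 0], 0], [-1, [0.5, 0, 1], 0], [-1, [0.5, 0, 1], 0], [-1, [0.5, 0, 1], 0], [-1, [0, 0, 0], 0]], "newtons": 9}}

```text
t: 25.1
tool_pos: [0.6046, -0.0212, 0.0568]
orientation: [3.134, -0.223, 0.002]
force: [2.9, -0.3, -3.6]
opening: 0.0079
```

```bash
python3 plan.py .6073 -.0225 .062 -.143; python3 ovj.py c4 .590 -.021 -.143 -77 0 0 0 10
```

```text
t 25.1 tcp [ 0.6046 -0.0212  0.0568] toolz [ 0.001 -0.    -1.   ] phi -1.7131 q6 1.593 turn 0.0007 open 0.0079 F [ 2.9 -0.3 -3.6]
shift now mm [ 2.8  0.9 -5.2]  after turn [ 2.8  0.9 -5.2] dist 0.006 q [-0.12  0.27  1.63  0.    1.24  1.59]
```

View pics/c4_s.png

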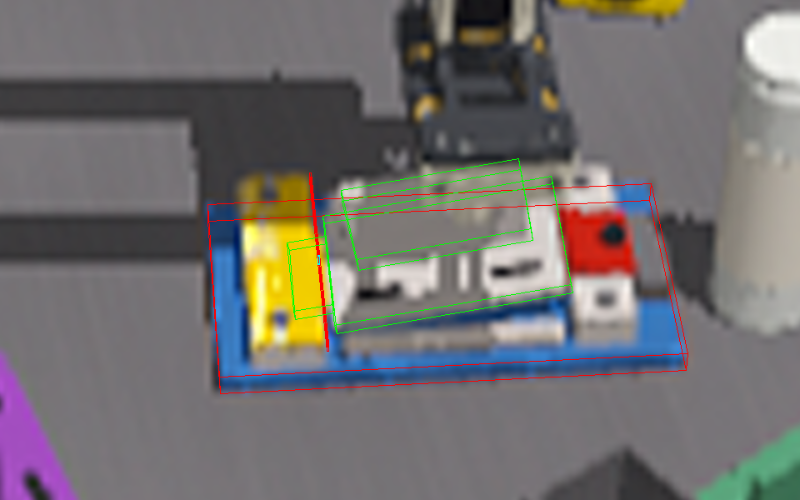

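Request:
{"method": "send_rows", "body": {"targets": [[-1, [0.5, 0, 0.7], 0], [-1, [0.5, 0, 0.7], 0], [-1, [0.5, 0, 0.7], 0], [-1, [0, 0, 0], 0], [-1, [0, 0, 0], 0]]}}

```text
t: 25.7
tool_pos: [0.6053, -0.0213, 0.0553]
orientation: [3.134, -0.223, -0.001]
force: [-4.8, 0.3, 5.1]
opening: 0.0078
```

```bash
python3 plan.py .6073 -.0225 .062 -.143; python3 ovj.py c5 .590 -.021 -.143 -77 0 0 0 8.5
```

```text
t 25.7 tcp [ 0.6053 -0.0213  0.0553] toolz [-0.001  0.    -1.   ] phi -1.7129 q6 1.593 turn 0.0009 open 0.0078 F [-4.8  0.3  5.1]
shift now mm [ 2.2  0.9 -6.7]  after turn [ 2.2  0.9 -6.7] dist 0.007 q [-0.12  0.28  1.63 -0.    1.24  1.59]
```

View pics/c5_s.png

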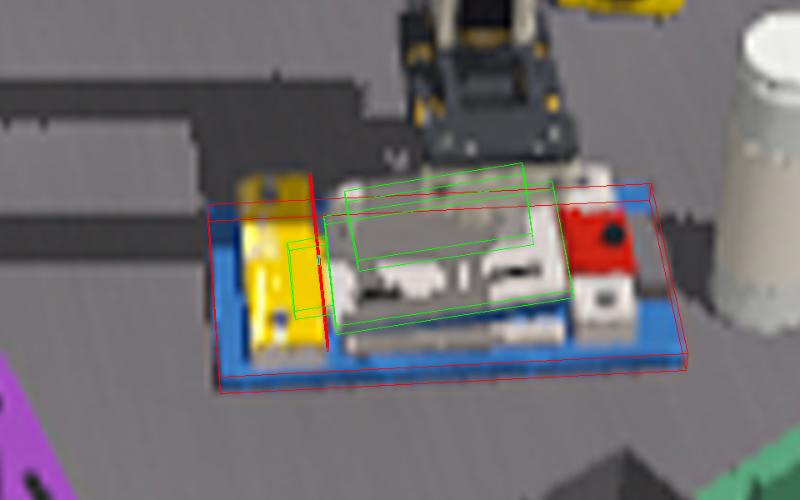

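View pics/c5_t.png

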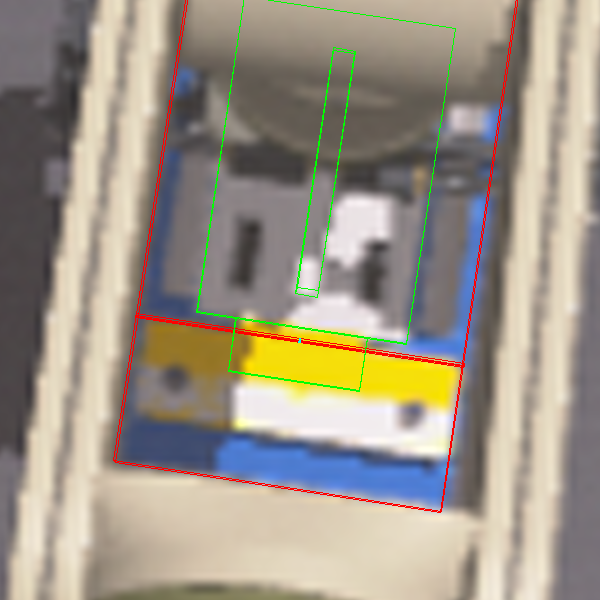

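Request:
{"method": "send_rows", "body": {"targets": [[-0.5, [0, 0, 0], 0], [-0.5, [0, 0, 0], 0], [-0.5, [0, 0, 0], 0], [-0.5, [0, 0, 0], 0], [-0.5, [0, 0, 0], 0], [-0.5, [0, 0, 0], 0]]}}

```text
t: 26.4
tool_pos: [0.6055, -0.0214, 0.0544]
orientation: [3.134, -0.223, -0.0]
force: [0.3, -0.0, 0.2]
opening: 0.0233
```

```bash
python3 plan.py .6073 -.0225 .062 -.143; python3 ovj.py c6 .590 -.021 -.143 -77 0 0 0 8
```

```text
t 26.4 tcp [ 0.6055 -0.0214  0.0544] toolz [-0. -0. -1.] phi -1.713 q6 1.593 turn 0.0008 open 0.0233 F [ 0.3 -0.   0.2]
shift now mm [ 1.9  0.9 -7.6]  after turn [ 1.9  0.9 -7.6] dist 0.008 q [-0.12  0.28  1.63 -0.    1.23  1.59]
```

View pics/c6_s.png

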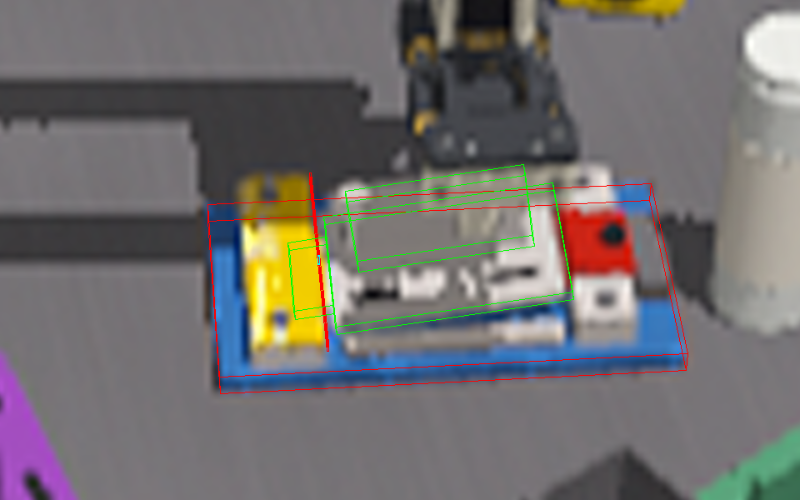

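Request:
{"method": "send_rows", "body": {"targets": [[-0.5, [0, 0, -10], 0], [-0.5, [0, 0, -25], 0], [-0.5, [0, 0, -25], 0], [-0.5, [0, 0, -10], 0], [-0.5, [0, 0, 0], 0]]}}

```text
t: 27.0
tool_pos: [0.6072, -0.0215, 0.1272]
orientation: [3.133, -0.223, 0.007]
force: [0.3, -0.4, -0.6]
opening: 0.023
```

```bash
python3 plan.py .6241 -.0261 .12 -.143; python3 ovj.py c7 .590 -.021 -.143 -77 0 0 0 7
```

```text
t 27.0 tcp [ 0.6072 -0.0215  0.1272] toolz [ 0.004 -0.001 -1.   ] phi -1.713 q6 1.593 turn 0.0008 open 0.023 F [ 0.3 -0.4 -0.6]
shift now mm [17.3  2.2  7.3]  after turn [17.3  2.1  7.3] dist 0.019 q [-0.12  0.2   1.57  0.    1.36  1.59]
```

View pics/c7_s.png

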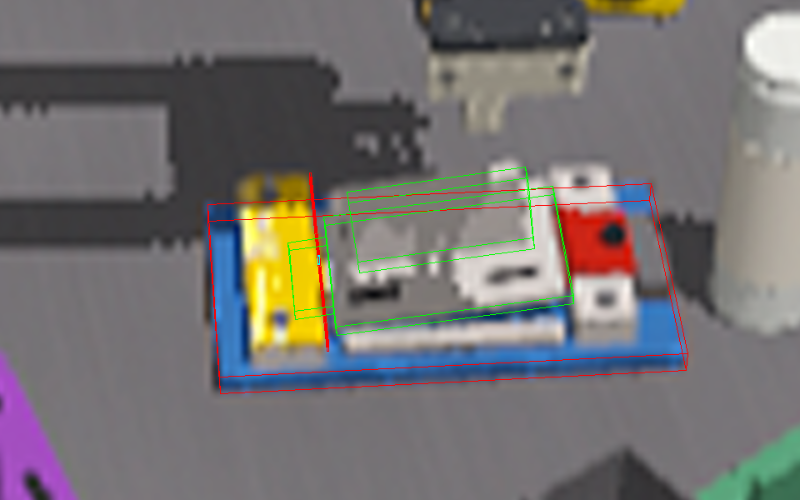

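View pics/c7_t.png

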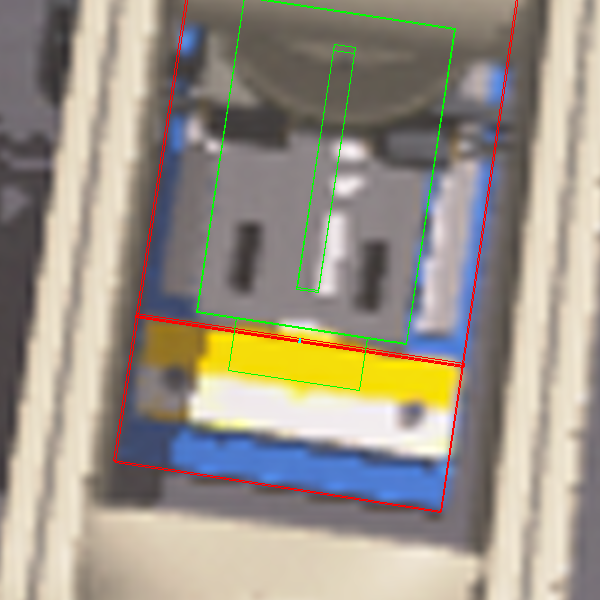

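Request:
{"method": "send_rows", "body": {"targets": [[-1, [8, 1, 0], 0], [-1, [6.5, 1, 0], 0], [-1, [0, 0, 10], 0], [-1, [0, 0, 10], 0], [-1, [0, 0, 0], 0], [-1, [0, 0, 0], 0], [-1, [0, 0, 0], 0]], "newtons": 30}}

```text
t: 27.8
tool_pos: [0.6197, -0.0253, 0.1046]
orientation: [-3.134, 0.223, -0.0]
force: [0.6, 0.2, -0.5]
opening: 0.0006
```

```bash
python3 plan.py .6216 -.0266 .087 -.143; python3 shot.py d1 .60 -.02 .05
```

```text
t 27.8 tcp [ 0.6197 -0.0253  0.1046] toolz [ 0.  0. -1.] phi -1.713 q6 1.589 turn 0.0008 open 0.0006 F [ 0.6  0.2 -0.5]
shift now mm [ 2.1  1.  17.6]  after turn [ 2.1  1.  17.6] dist 0.018 q [-0.12  0.26  1.55  0.    1.33  1.59]
```

View pics/d1.png

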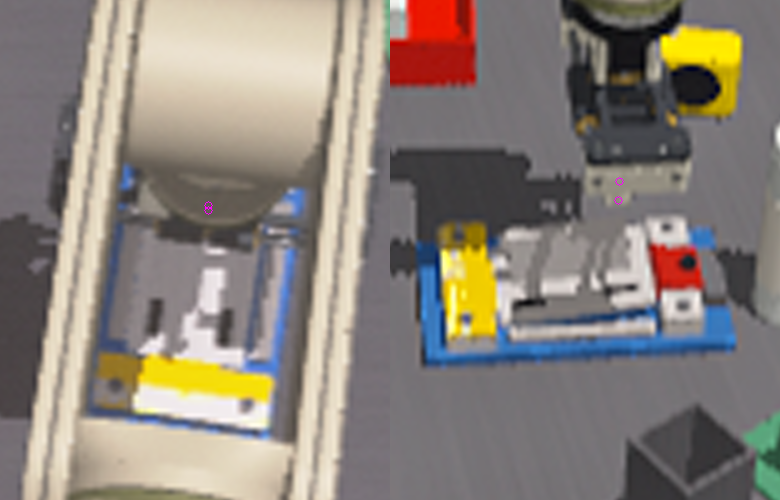

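Request:
{"method": "send_rows", "body": {"targets": [[-1, [2, 1, 8], 0], [-1, [0, 0, 6], 0], [-1, [0, 0, 4], 0], [-1, [0, 0, 2], 0], [-1, [0, 0, 1], 0], [-1, [0, 0, 1], 0], [-1, [0, 0, 1], 0], [-1, [0, 0, 0], 0]]}}

```text
t: 28.7
tool_pos: [0.6215, -0.0266, 0.0823]
orientation: [-3.134, 0.223, -0.0]
force: [-4.2, 0.5, 5.7]
opening: 0.0001
```

```bash
python3 plan.py .6216 -.0266 .08 -.143
```

```text
t 28.7 tcp [ 0.6215 -0.0266  0.0823] toolz [ 0. -0. -1.] phi -1.7129 q6 1.588 turn 0.0009 open 0.0001 F [-4.2  0.5  5.7]
shift now mm [ 0.1 -0.1  2.3]  after turn [ 0.1 -0.1  2.3] dist 0.002 q [-0.13  0.29  1.56  0.    1.29  1.59]
```

Request:
{"method": "send_rows", "body": {"targets": [[-1, [0.2, 0, 1], 0], [-1, [0.2, 0, 1], 0], [-1, [0.2, 0, 1], 0], [-1, [0.2, 0, 1], 0], [-1, [0, 0, 0], 0]]}}

```text
t: 29.2
tool_pos: [0.6224, -0.0267, 0.0784]
orientation: [-3.134, 0.223, -0.0]
force: [-3.9, 0.6, 5.7]
opening: 0.0006
```

```bash
python3 plan.py .6216 -.0266 .08 -.143; python3 ovj.py d2 .590 -.021 -.143 -77 0 0 0 5
```

```text
t 29.2 tcp [ 0.6224 -0.0267  0.0784] toolz [ 0. -0. -1.] phi -1.7129 q6 1.588 turn 0.0009 open 0.0006 F [-3.9  0.6  5.7]
shift now mm [-0.8 -0.  -1.6]  after turn [-0.8 -0.  -1.6] dist 0.002 q [-0.13  0.29  1.56  0.    1.28  1.59]
```

View pics/d2_s.png

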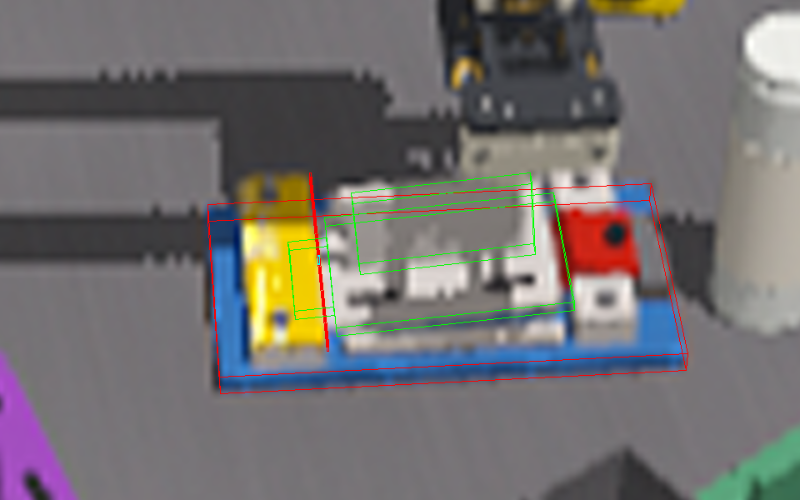

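Request:
{"method": "send_rows", "body": {"targets": [[-1, [0.4, 0, 1], 0], [-1, [0.4, 0, 1], 0], [-1, [0.4, 0, 1], 0], [-1, [0.4, 0, 1], 0], [-1, [0.4, 0, 1], 0], [-1, [0, 0, 0], 0]]}}

```text
t: 29.9
tool_pos: [0.6247, -0.0271, 0.0726]
orientation: [3.134, -0.223, 0.001]
force: [0.8, -0.5, 1.3]
opening: 0.0004
```

Request:
{"method": "send_rows", "body": {"targets": [[-1, [0.4, 0, 1], 0], [-1, [0.4, 0, 1], 0], [-1, [0.4, 0, 1], 0], [-1, [0.4, 0, 1], 0], [-1, [0.4, 0, 1], 0], [-1, [0, 0, 0], 0], [-1, [0, 0, 0], 0]]}}

```text
t: 30.6
tool_pos: [0.6254, -0.0272, 0.0683]
orientation: [-3.134, 0.223, 0.003]
force: [-7.7, 0.8, 10.9]
opening: 0.0007
```

```bash
python3 plan.py .6216 -.0266 .068 -.143; python3 ovj.py d3 .590 -.021 -.143 -80 0 0 0 0
```

```text
t 30.6 tcp [ 0.6254 -0.0272  0.0683] toolz [-0.002  0.    -1.   ] phi -1.7129 q6 1.588 turn 0.0009 open 0.0007 F [-7.7  0.8 10.9]
shift now mm [-3.9 -0.1  0.3]  after turn [-3.9 -0.1  0.3] dist 0.004 q [-0.13  0.32  1.56 -0.    1.27  1.59]
```

View pics/d3_s.png

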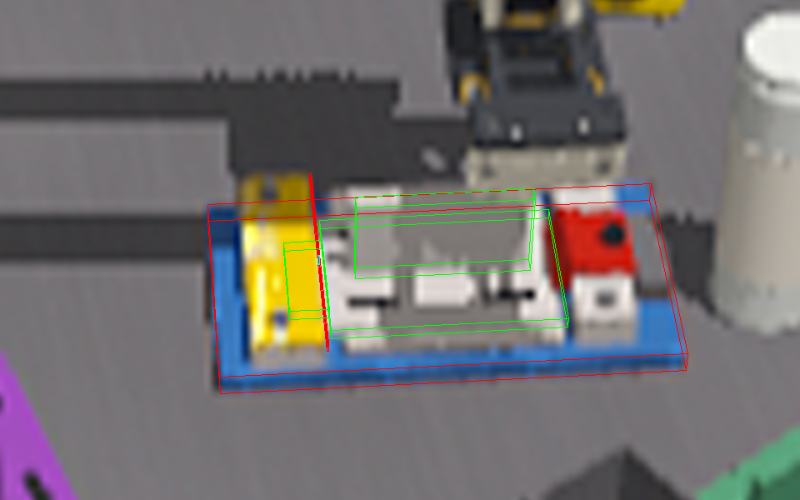

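Request:
{"method": "send_rows", "body": {"targets": [[-1, [0, 0, 0.5], 0], [-1, [0, 0, 0.5], 0], [-1, [0, 0, 0.5], 0], [-1, [0, 0, 0.5], 0], [-1, [0, 0, 0], 0], [-1, [0, 0, 0], 0]]}}

```text
t: 31.3
tool_pos: [0.6257, -0.0273, 0.0682]
orientation: [3.134, -0.223, -0.002]
force: [-14.4, 1.0, 23.4]
opening: 0.0006
```

```bash
python3 plan.py .6216 -.0266 .068 -.143
```

```text
t 31.3 tcp [ 0.6257 -0.0273  0.0682] toolz [-0.001 -0.    -1.   ] phi -1.7128 q6 1.588 turn 0.001 open 0.0006 F [-14.4   1.   23.4]
shift now mm [-4.1 -0.1  0.2]  after turn [-4.1 -0.1  0.2] dist 0.004 q [-0.13  0.32  1.56 -0.    1.27  1.59]
```

Request:
{"method": "send_rows", "body": {"targets": [[-1, [-0.5, 0, -1], 0], [-1, [-0.5, 0, -1], 0], [-1, [0, 0, -5], 0], [-1, [0, 0, -20], 0], [-1, [0, 0, -30], 0], [-1, [0, 0, -40], 0], [-1, [0, 0, -30], 0], [-1, [0, 0, 0], 0]]}}

```text
t: 32.1
tool_pos: [0.6284, -0.0276, 0.199]
orientation: [3.133, -0.223, 0.015]
force: [0.9, -0.1, -0.4]
opening: 0.0005
```

```bash
python3 plan.py .45 -.0266 .2; python3 ovj.py d4 .590 -.021 -.143 -80 0 0 0 0
```

```text
t 32.1 tcp [ 0.6284 -0.0276  0.199 ] toolz [ 0.009 -0.001 -1.   ] phi -1.713 q6 1.588 turn 0 open 0.0005 F [ 0.9 -0.1 -0.4]
shift now mm [-176.7   24.3   -2.7]  after turn [-176.7   24.3   -2.7] dist 0.178 q [-0.13  0.21  1.44  0.    1.49  1.59]
```

View pics/d4_s.png

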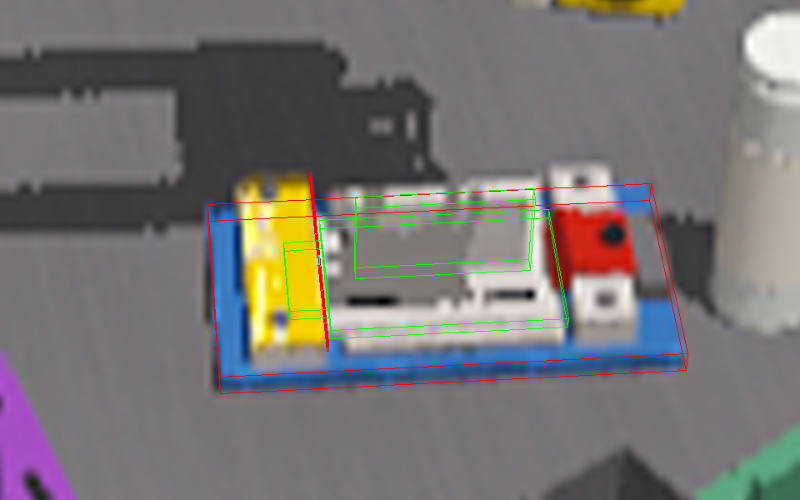

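Request:
{"method": "send_rows", "body": {"targets": [[-1, [0, 30, 0], 0], [-1, [0, 40, 0], 0], [-1, [-10, 40, 0], 0], [-1, [-20, 40, 0], 0], [-1, [-20, 40, 0], 0], [-1, [-20, 40, 0], 0], [-1, [-20, 30, 0], 0], [-1, [0, 0, 0], 0]]}}

```text
t: 33.0
tool_pos: [0.4957, -0.2745, 0.1902]
orientation: [-3.132, 0.23, 0.006]
force: [0.8, 0.3, 0.1]
opening: 0.0003
```

```bash
python3 - <<'E'
import pickle
from plant import optics
from h import *
D=pickle.load(open("d0.pkl","rb"))
J=(.59,-.021,-.143); ex=R.from_euler('z',-.143).as_matrix()
out=[]
for n in("top","side"):
    r=optics.read_camera(n); c=cam(r)
    uc=proj(c,[np.array([.59,-.021,0])+ex@[.06,0,.035]])[0]
    ax=proj(c,[np.array([.59,-.021,0])+ex@[.07,0,.035]])[0]-uc
    for im in(D[n]["color"],r["color"]):
        f=im.astype(float); red=np.clip((f[...,0]-np.maximum(f[...,1],f[...,2])-60)/60,0,1)
        m=np.zeros_like(red); cv2.circle(m,tuple(int(v) for v in uc.round()),16,1,-1); red*=m
        yy,xx=np.mgrid[:420,:560]; s=red.sum(); ce=np.array([(xx*red).sum()/s,(yy*red).sum()/s]); print(n,ce.round(2),s.round(1),"along jig x mm",((ce-uc)@ax/(ax@ax)*10).round(2))
        x,y=(uc-[30,12 if n=="top" else 25]).astype(int) if n=="side" else (uc-[28,12]).astype(int)
        if n=="side": x-=15
        out.append(cv2.resize(im[y-8:y+52,x-5:x+61,::-1],(396,290),interpolation=cv2.INTER_CUBIC))
cv2.imwrite("pics/e1.png",np.vstack([np.hstack(out[:2]),np.hstack(out[2:])]))
cv2.imwrite("pics/e2.png",r["color"][...,::-1])
# bracket fit
for n in("top","side"):
    r=optics.read_camera(n)
    L=optics.cut_out(n,"offcut"); print([(round(float(l["confidence"]),2),l["point"]) for l in L])
E
```

```text
top [294.31 172.02] 111.0 along jig x mm 18.83
top [294.3 172.1] 112.2 along jig x mm 18.56
side [325.4  213.53] 80.1 along jig x mm 13.14
side [325.51 213.51] 78.4 along jig x mm 13.54
[(0.77, [183.3, 224.6]), (0.72, [94.2, 224.2])]
[(0.6, [266.1, 165.0])]
```

View pics/e1.png

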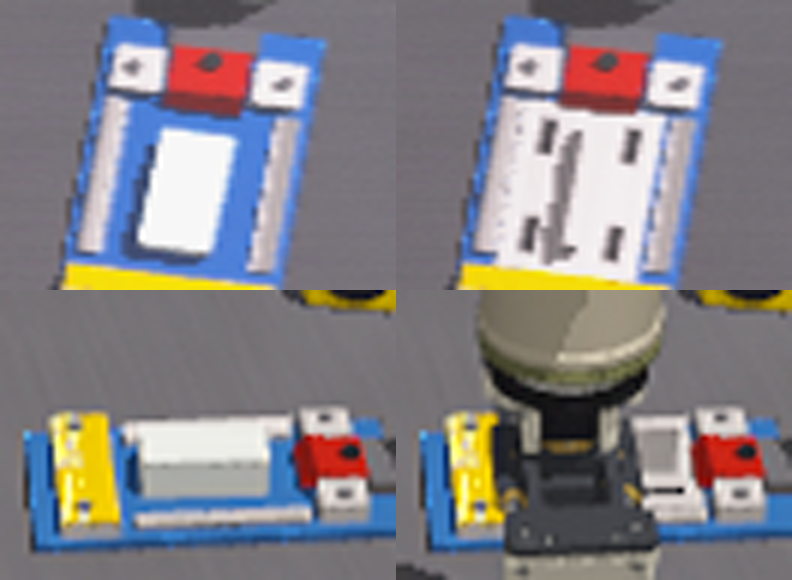

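View pics/e2.png

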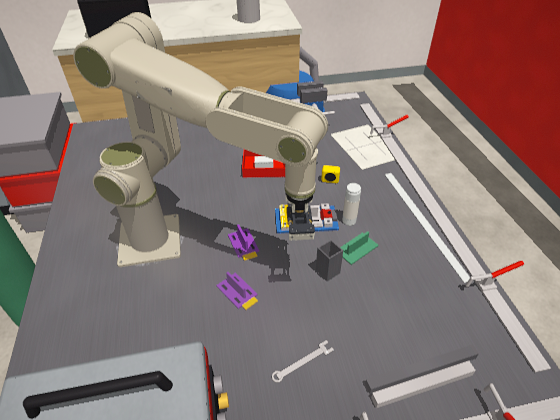

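```bash
python3 -c "
from plant import ticket; print(ticket.close_job())"
```

```text
the job is handed in; nothing more can be done
None
```

The bracket is in the weld jig, flat and latched, and the offcut is in the scrap tray. I handed the job in at about 33 s of the 72 s allowed.

**What I did:**
- I lifted the offcut out of the jig and let it go in the tray.
- The tool can't tilt, so I gripped the bracket near its plain end with light force and let the tongue droop onto the table. That set a tilt of about 12°.
- I slid the tongue under the keeper, lowered the plain end onto the catch and let go. It rested there at about 7–8°.
- I pressed the web with closed fingers until it stopped on the jig floor, at about 23 N.

**Last checks:**
- **Catch:** its red part sits within 0.5 mm of its starting position in both cameras, so it has sprung out. The top picture shows it over the plate edge.
- **Bracket:** it looks flat and between the guides. The fingers stopped at z = 0.068 m, the height expected for a seated bracket.
- **Offcut:** it shows in the tray in both cameras.
- **Bystanders:** none look moved in the last side picture, but I did not measure their positions.
- **Arm:** it was clear of everything, with no force reading on the tool.

**Not measured or in disagreement:**
- I did not measure the final tongue depth or the sideways offset; I judged them from the pictures and the jig's limits.
- The two cameras disagreed by 2–3 mm on the jig's position, so I used values in between.
- Yaw fits made from the tongue alone differed by 0.03–0.05 rad from the gripper's reading. I put that down to camera error, and the tongue still went in without resistance.
- The peak press of about 23 N was above the 8–18 N guide, because I pushed a little further to confirm it was on the floor.

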